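# Clamp coated test bars in the contact jig and knock the contact pins home

## Robot

A 6-joint arm with a two-finger parallel gripper is mounted at the origin on a cart in front of the work surface, level with it; the furniture and walls round the work are solid. World frame = base frame: x ahead of the robot, y to its left, z up, the work surface at z = 0. Lengths are in m, angles in rad, forces in N, time in s.
With the tool pointing down it reaches from about 0.375 to 0.9 m from the base axis. Payload 3.1 kg.
Tool frame: the origin (TCP) lies between the finger pads; the fingertips stand 11 mm ahead of it and the grasp point (between the pads) lies 8 mm behind it; z points along the fingers, y is the direction in which the jaws open and shut (so a half turn about z gives the same grasp; the last joint's range is limited). The gripper opens to 85 mm and grips with 20 to 120 N. Pads are 22 mm wide; open, the fingers measure 114 mm over their backs; the gripper's body (76 mm by 85 mm) begins 54 mm behind the grasp point. The pads swing forward as they close: fully open they stand 13 mm farther back than shut.
Start: joints at [0.978, 0.527, 1.433, -0, 1.181, -0.178], TCP at [0.252, 0.572, 0.242] pointing down, gripper open.
Joint ranges: [-3.08, 3.08], [-0.75, 2.2], [0.22, 2.44], [-1.43, 4.57], [0, 2.65], [-2.85, 2.85]. Speed limits (rad/s): [2.79, 2.79, 3.14, 3.14, 3.14, 3.14].

## Interface

Orientations are given as a unit quaternion [x, y, z, w].
In Python, from station import manip gives the robot as it stands.
- The arm moves only by the tool move_arm, never from a script. Its argument "deltas" is a list of rows, each a list of 5 numbers: the shift along the tool's x, y, z in units of 40 cm (1.0 is 40 cm), then the turn about the tool's z in units of 0.5 rad (1.0 is 0.5 rad), then the opening in per cent of the stroke, from 0 (shut) to 100 (fully open). In form: [[x, y, z, twist, grip], ...]. A call has exactly 8 rows; each row is the pose to reach, as a shift and turn from the pose commanded when the call began, along the tool's axes at that moment; what a row does not reach only later rows make up. A row lasts 1/12 s, in which the tool goes at most 41.7 mm and 7.16 degrees, less where a joint would pass 70% of its speed; a pose out of reach is approached as far as the arm can. A call with a number of a shift or a turn outside -1 to 1 is refused whole. A call with a gripper value outside its range is refused whole. The fingers move at their own pace and stop on an object; "force" is the grip in N (left out, the last holds). Time passes only in rows, so rows that repeat a pose let the fingers close, or fill a call up. It gives the time, the measured TCP pose, the force and the opening at its end, in the units of the state.
- manip.sense(): the state, without advancing time (a new reading comes with each control period).
- manip.snapshot(name): name is "scene" or "top" or "wrist"; returns (picture, depth): 400x640x3 uint8, red, green, blue; 400x640 float32, m along the optical axis (not along the pixel's ray), 0 where there is no reading.
- manip.get_calibration(name): a dict with "vfov" (degrees; the focal length in pixels is half the picture's height over the tangent of half this angle, whatever the lens; pixels are square), "cx", "cy" (the principal point, pixels), "pose" (4x4, takes a point from camera to world coordinates). Camera axes: x right, y down, z forward; pixel columns grow to the right and rows downward; lengths in m; the calibration is good to about 2 mm. A picture is of the moment at which its call begins: read the wrist's pose just before it. get_calibration takes no time and is no camera call; for the wrist camera it gives the pose at the moment of the call.
- manip.sign_off(): hands the job in, once; it reports no verdict.
The state is a dict: "t": time; "q": joint angles; "qd": joint speeds; "tau": joint torques, N m; "tcp_pos": TCP position; "tool_rot": TCP orientation; "force": force on the tool from outside, world axes, zero at the start; "ft_torque": the same for the moment, N m; "finger_gap": opening from 0.0 (shut) to 1.0 (fully open).
Only numpy, scipy, OpenCV 4.12 (cv2) and the standard library are available. Lean on these libraries where they do the work, as an engineer would, in place of code of your own. Each camera call takes 0.05 s, during which the arm holds its last target.

## Task

Set the coated test bars up for the overnight coating test: slide each bar from the wooden block into a lane of its own in the clamping jig until its end meets the back stop, turn the T-handle clockwise until it goes firm and the press bar holds every bar tight, and then, with the mallet, knock down the contact pin over each loaded lane until its head sits on its collar. Leave the pin of an empty lane up, do not push the pins with the gripper, stand the mallet back on its stand as you found it, leave the bars clamped, and do not disturb the beaker and bottles behind the jig.

Things in the scene. Friction and masses are not known exactly. Their poses are not given: they have to be found in the camera images.
- jig: fixed clamping jig, 136 x 222 mm in plan. Origin: centre of its underside; bars are pushed in along its +x, z up. Bed top at z = 22 mm from x = -60 (open front edge) to +76. Three lanes at y = -66, 0, +66, each 42 mm wide between guide strips 6 mm high, 24 wide, with round noses at x = -60. Back stop face at x = +60. A bar that is home sticks out 60 mm in front of the bed, in free air.
- lane_0 (a point): where the origin of a bar lies when it is home in the lane at jig y = -66 mm (jig x = -30 mm, on the bed top); axes as the jig's
- lane_1 (a point): the same for the middle lane, jig y = 0
- lane_2 (a point): the same for the lane at jig y = +66 mm
- press_bar: steel cross bar (24 x 218 mm) that the screw lowers over all lanes at jig x = +35 mm, with a sprung pad under it for each lane; above it a grey bridge beam (jig x = 18 to 52, z = 82 to 108 mm, brass nut to 116). Origin: middle, level with the pad faces; axes as the jig's. Moves only up and down: pads 22 mm above the bed at joint 0, on a 12 mm bar at about 5.2 rad; 6 to 9 mm above a bar at the start.
- t_handle (a joint): turn of the clamp screw, rad: grows clockwise seen from above (tightening), 0 open, limit 7.5; 12 mm of travel a turn (1.9 mm a rad). Runs with about 0.12 N m. Once the sprung pads bear on the bars the torque rises by 0.25 to 0.4 N m a rad; 0.2 N m over the running torque is firm and tight. Let go, the screw keeps most of the clamping force.
- t_handle_grip (a point): middle of the T-handle's cross bar, on the screw axis (jig x = +35, y = 0), 140 to 155 mm above the desk; x axis along the cross bar, z up. Cross bar level, round, 12 mm thick, 79 mm long over its end balls; stem below it also 12 mm thick, at least 20 mm of it free above the brass nut. Turns and sinks with the screw.
- pin_0 (a joint): contact pin over lane_0: travel in m, 0 up, 0.012 fully down (head on its collar). Gripped by a sprung collar: takes about 12 N to move and stays where it is driven. The pins stand in a black cross rail at jig x = -43 to -17 mm, z = 48 to 66 mm (its underside is 26 mm above the bed), brass collars up to 72 mm.
- pin_1 (a joint): the same for the pin over lane_1
- pin_2 (a joint): the same for the pin over lane_2
- pin_0_top (a point): centre of the top of the head of pin_0 (head 19 mm in diameter, at jig x = -30 mm, 92 mm above the desk when up and 80 mm when down)
- pin_1_top (a point): the same for pin_1
- pin_2_top (a point): the same for pin_2
- bar_a: grey coated metal bar, 180 (x) x 36 (y) x 12 (z) mm, 0.21 kg; origin: centre of its underside, x along its length. Lies flat on the wooden block, its ends overhanging it by 33 to 47 mm; either end may go in first. Two or three of the bars are present.
- bar_b: bar like bar_a
- bar_c: bar like bar_a
- bar_rest: fixed wooden block 100 (x) x 300 (y) mm, top 35 mm above the desk, on which the bars lie side by side about 100 mm apart, along its x; origin: centre of its underside
- mallet: mallet, 0.28 kg: black cylindrical head 44 mm in diameter, 70 mm high, axis along z; flat-sided wooden handle along -x out to x = -155 mm, 20 mm wide (y), 26 high, its axis 35 mm above the origin. Origin: centre of the head's lower face, the striking face. Centre of mass about 20 mm from the head's axis towards the handle. Can be gripped from above across the handle's width.
- mallet_stand: fixed wooden stand; origin at desk level below the mallet's head. The head stands on its base plate (top at z = 10 mm), the handle along the stand's -x in a fork at x = -128 mm (slot 31 mm wide, floor at z = 32, prongs to z = 54 mm). Put back, the mallet's origin is at (0, 0, 10 mm) of the stand and its x axis along the stand's.
- beaker: clear beaker 62 mm wide, 70 mm high, bystander; origin at its base
- bottle_tall: white bottle 62 mm wide, 168 mm high, bystander; origin at its base
- bottle_short: white bottle 50 mm wide, 118 mm high, bystander; origin at its base

How it is judged:
By the outcome, as a careful person would: the job done as asked, in the order asked, and still so for the second after the job is handed in, with the robot touching nothing.
Of bar_a, bar_b, bar_c only 2 to 3 are there at a start; the rules pass over those that are not, and their reading is None.
At some moment in a run one of bar_a, bar_b, bar_c may be knocked a few centimetres aside while the robot is not near it.
It also fails if it takes over 210 s, if anything falls off the work surface, if the arm or the gripper's body presses on something with over 40 N, if the wrist force passes 120 N, or if a joint passes its speed limit or range.

## Working session

There is one attempt and no reset: what is moved stays moved. The work goes in short steps, Python scripts to look and compute and a tool call to move; the robot and the scene stay as the last step left them, time stands still between calls to the robot, and variables do not carry over. Pictures are saved under pics/ and viewed, and the job is handed in when it is done.

Besides the shell and the picture viewer there is one more tool, called after "Request:" as name(argument=value, ...) on one line, values as JSON. move_arm: Moves the arm, as the interface text tells. Its arguments: {"type":"object","properties":{"deltas":{"type":"array","items":{"type":"array","items":{"type":"number"}}},"force":{"type":"number"}},"required":["deltas"]}

```bash
ls; mkdir -p pics
cat > h.py <<'E'
import numpy as np, cv2
from station import manip
from scipy.spatial.transform import Rotation as R
def snap(n,name):
    c=manip.get_calibration(n); p,d=manip.snapshot(n)
    cv2.imwrite(f'pics/{name}.png',p[:,:,::-1]); np.savez(f'pics/{name}.npz',p=p,d=d,pose=np.array(c['pose']),v=c['vfov'],cx=c['cx'],cy=c['cy'])
    return p,d,c
def cloud(name):
    z=np.load(f'pics/{name}.npz'); d=z['d']; f=200/np.tan(np.radians(float(z['v']))/2)
    v,u=np.mgrid[:400,:640]
    P=np.stack([(u-z['cx'])/f*d,(v-z['cy'])/f*d,d],-1)
    W=P@z['pose'][:3,:3].T+z['pose'][:3,3]; W[d==0]=np.nan
    return W,z['p']
E
python3 - <<'E'
from h import *
print(manip.sense())
for n in['scene','top','wrist']:
    p,d,c=snap(n,n+'0'); print(n,c)
E
```

```text
pics
{'t': 0.0, 'q': array([ 9.77494200e-01,  5.28494656e-01,  1.43389268e+00, -5.85667256e-06,
        1.18138112e+00, -1.78474592e-01]), 'qd': array([-0.00113588, -0.00107494,  0.00030052,  0.0011445 ,  0.00191569,
       -0.00184453]), 'tau': array([-6.93873972e-05, -4.42359674e+01, -1.78025115e+01, -1.67334751e-04,
        8.23192036e-03, -2.40115170e-06]), 'tcp_pos': array([0.25146675, 0.57143304, 0.24131914]), 'tool_rot': array([ 2.05928578e-01,  9.78566420e-01, -1.00892013e-03, -4.06957676e-04]), 'force': array([-0.38676544, -0.23707141, -0.28378057]), 'ft_torque': array([-0.03505628, -0.03917672,  0.00221151]), 'finger_gap': 1.0009581207160394}
scene {'vfov': 45.91996561277607, 'cx': 319.3437154064663, 'cy': 195.40865713350013, 'pose': array([[ 0.8931174 , -0.19604872,  0.40485332, -0.00761747],
       [-0.449791  , -0.37837882,  0.80902257, -1.33450182],
       [-0.00541992, -0.90465152, -0.42611766,  0.78551841],
       [ 0.        ,  0.        ,  0.        ,  1.        ]])}
top {'vfov': 55.75163861573292, 'cx': 314.995574228793, 'cy': 204.75830414043747, 'pose': array([[ 2.16322863e-03, -9.91572701e-01,  1.29533388e-01,
         4.92809181e-01],
       [-9.99927980e-01, -6.15722648e-04,  1.19856285e-02,
        -8.25201896e-02],
       [-1.18048654e-02, -1.29549987e-01, -9.91502620e-01,
         1.02836073e+00],
       [ 0.00000000e+00,  0.00000000e+00,  0.00000000e+00,
         1.00000000e+00]])}
wrist {'vfov': 63.38665312858059, 'cx': 321.1995593463202, 'cy': 198.7309609263908, 'pose': array([[ 0.40308416,  0.87264456,  0.27570752,  0.17973641],
       [ 0.91516055, -0.38367102, -0.12360308,  0.6026795 ],
       [-0.00208058,  0.30213909, -0.95326158,  0.37267413],
       [ 0.        ,  0.        ,  0.        ,  1.        ]])}
```

View pics/top0.png

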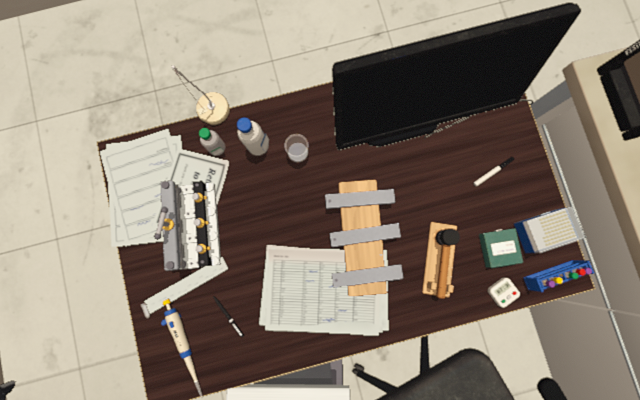

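View pics/scene0.png

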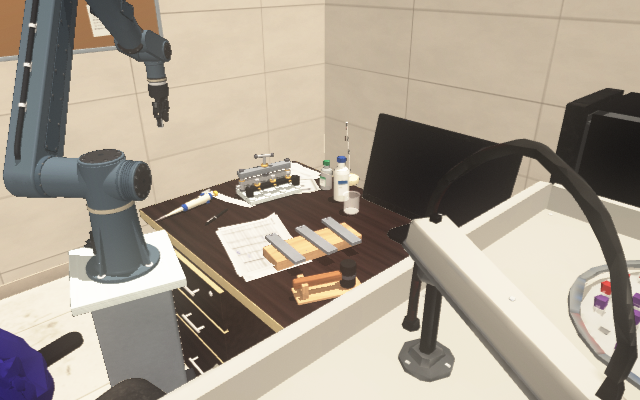

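View pics/wrist0.png

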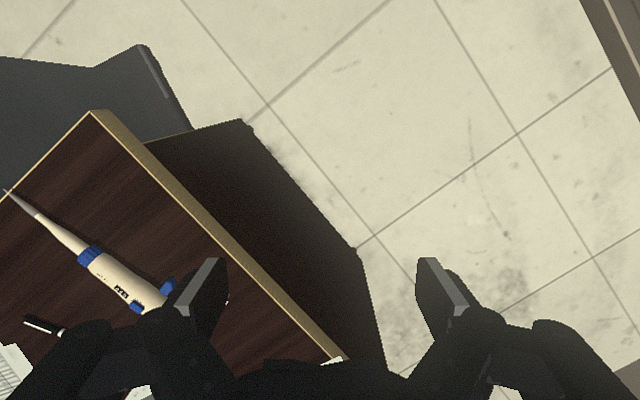

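The top view shows the jig at left (px ~190,225), three bars on the wooden block (~365,240), the mallet on its stand (~440,260), and the bottles and beaker above the jig. Next I'll measure them.

Run:
```python
from h import *
W,p=cloud('top0')
def q(name,u0,v0,u1,v1,zlo,zhi,cond=None):
    S=W[v0:v1,u0:u1].reshape(-1,3); C=p[v0:v1,u0:u1].reshape(-1,3).astype(int)
    m=(S[:,2]>zlo)&(S[:,2]<zhi)
    if cond is not None: m&=cond(C)
    S=S[m]; r=cv2.minAreaRect((S[:,:2]*1000).astype(np.float32))
    print(name,len(S),'z',np.median(S[:,2]).round(4),'rect c',np.round(r[0],1),np.round(r[1],1),round(r[2],2))
grey=lambda C:(C.max(1)-C.min(1)<25)
q('barA',320,180,410,215,.036,.06,grey)
q('barB',320,222,410,250,.036,.06,grey)
q('barC',320,262,410,290,.036,.06,grey)
q('rest',335,175,390,300,.025,.0385,lambda C:C[:,0]-C[:,2]>40)
q('jig',140,170,235,280,.012,.03)
q('jigall',140,170,235,280,.05,.2)
q('mall handle',420,225,465,300,.045,.07)
q('mall head',420,225,465,300,.07,.095)
q('stand',415,215,465,300,.005,.015)
# blowups
for n,(u0,v0,u1,v1) in dict(jig=(130,160,240,285),rest=(310,170,470,305)).items():
    cv2.imwrite(f'pics/b_{n}.png',cv2.resize(p[v0:v1,u0:u1,::-1],None,fx=5 if n=='jig' else 4.5,fy=5 if n=='jig' else 4.5,interpolation=cv2.INTER_CUBIC)[:600,:800])
z=W[...,2]; 
b=np.clip(z*1500,0,255); b[np.isnan(b)]=0
cv2.imwrite('pics/b_jigz.png',cv2.resize(b[160:285,130:240].astype(np.uint8),None,fx=4.8,fy=4.8,interpolation=cv2.INTER_NEAREST))
```

```text
barA 925 z 0.0467 rect c [ 639.1 -186.4] [ 36.2 179.8] 4.49
barB 938 z 0.0465 rect c [ 544.  -198.1] [ 35.8 179.6] 8.39
barC 989 z 0.0465 rect c [ 439.3 -201.7] [ 36.3 179.5] 7.67
rest 2652 z 0.0346 rect c [ 539.4 -193.4] [300.4 100.5] 4.8
jig 1806 z 0.0228 rect c [586.2 236.8] [264.2 121.8] 0.66
jigall 2796 z 0.0978 rect c [569.7 257.1] [222.5 102.5] 6.37
mall handle 598 z 0.0559 rect c [ 472.6 -386.9] [172.   54.7] 1.98
mall head 249 z 0.0794 rect c [ 538.6 -408.9] [43.2 40. ] 89.38
stand 1011 z 0.0095 rect c [ 484.5 -396.8] [222.3 114.5] 3.17
```

View pics/b_jig.png

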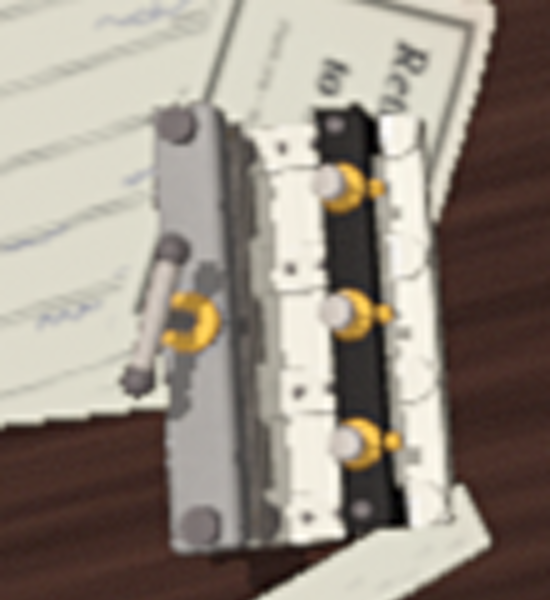

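View pics/b_rest.png

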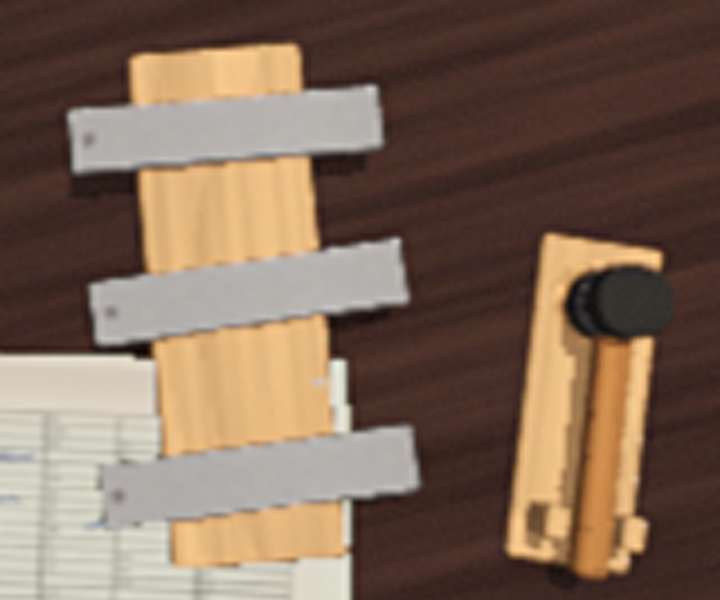

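View pics/b_jigz.png

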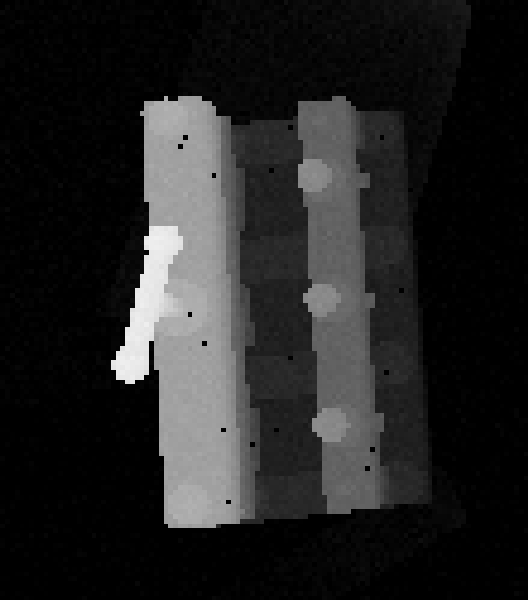

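Run:
```python
from h import *
W,p=cloud('top0')
z=W[...,2]
def blob(u0,v0,u1,v1,lo,hi):
    S=W[v0:v1,u0:u1].reshape(-1,3);S=S[(S[:,2]>lo)&(S[:,2]<hi)]
    (c,r)=cv2.minEnclosingCircle((S[:,:2]*1000).astype(np.float32))
    return np.round(S.mean(0)*1000,1),len(S),np.round(c,1),round(r,1)
for n,v in zip('012',(196,222,248)):
    print('pin',n,blob(188,v-9,205,v+11,.084,.1))
S=W[195:250,145:175].reshape(-1,3);S=S[(S[:,2]>.13)&(S[:,2]<.17)]
r=cv2.minAreaRect((S[:,:2]*1000).astype(np.float32));print('T',r,np.median(S[:,2]),S[:,2].max())
S=W[170:280,150:190].reshape(-1,3);S=S[(S[:,2]>.102)&(S[:,2]<.111)]
print('bridge',cv2.minAreaRect((S[:,:2]*1000).astype(np.float32)))
S=W[170:280,180:215].reshape(-1,3);S=S[(S[:,2]>.062)&(S[:,2]<.069)]
print('rail',cv2.minAreaRect((S[:,:2]*1000).astype(np.float32)))
# bystanders
for n,b in dict(beaker=(280,130,312,165),tall=(232,112,272,160),short=(195,124,225,158)).items():
    S=W[b[1]:b[3],b[0]:b[2]].reshape(-1,3);S=S[S[:,2]>.04];print(n,np.round(np.nanmedian(S,0),3),np.round(S.max(0),3),np.round(S.min(0),3))
# mallet handle top
S=W[225:300,415:465].reshape(-1,3);C=p[225:300,415:465].reshape(-1,3).astype(int)
m=(S[:,2]>.054)&(S[:,2]<.066)
print('handle',cv2.minAreaRect((S[m][:,:2]*1000).astype(np.float32)))
q=S[m];
for x in np.arange(.38,.53,.02):
    t=q[(abs(q[:,0]-x)<.01)]
    if len(t):print(round(x,2),t[:,1].min().round(4),t[:,1].max().round(4),np.median(t[:,2]).round(4))
```

```text
pin 0 (array([637.3, 231.6,  90.8]), 41, array([637.5, 232.6]), 8.4)
pin 1 (array([572. , 224.6,  90.7]), 41, array([572.2, 225. ]), 8.9)
pin 2 (array([507.3, 217.1,  90.8]), 42, array([506.7, 217. ]), 8.5)
T ((564.8486328125, 289.9544982910156), (15.825818061828613, 77.39696502685547), 77.68608856201172) 0.15429288370701866 0.1604366995806854
bridge ((565.4672241210938, 289.3409118652344), (221.09230041503906, 34.93836975097656), 6.357809543609619)
rail ((571.4232788085938, 241.22299194335938), (221.6058349609375, 73.84894561767578), 4.895585536956787)
beaker [ 0.787 -0.018  0.065] [0.807 0.011 0.074] [ 0.745 -0.05   0.04 ]
tall [0.786 0.088 0.123] [0.822 0.126 0.172] [0.767 0.059 0.04 ]
short [0.785 0.201 0.083] [0.813 0.229 0.121] [0.764 0.183 0.04 ]
handle ((470.47625732421875, -399.86785888671875), (51.22309875488281, 170.58450317382812), 79.3776626586914)
0.38 -0.3911 -0.3794 0.0561
0.4 -0.413 -0.3657 0.0568
0.42 -0.4154 -0.3628 0.0563
0.44 -0.405 -0.3841 0.0572
0.46 -0.4053 -0.3872 0.0567
0.48 -0.4087 -0.3882 0.0573
0.5 -0.4127 -0.3943 0.0574
0.52 -0.4128 -0.3898 0.0574
```

```bash
cat >> h.py <<'E'
JA=np.radians(6.37); JO=np.array([569.,254.6])/1000
JX=np.array([-np.sin(JA),np.cos(JA)]); JY=np.array([-np.cos(JA),-np.sin(JA)])
def jig(x,y): return JO+x/1000*JX+y/1000*JY
def plan(xyz,yaw,frac=1.0):
    """yaw: world angle (deg) of tool y axis (mod 180)"""
    s=manip.sense(); Rm=R.from_quat(s['tool_rot']).as_matrix()
    d=Rm.T@(np.array(xyz)-s['tcp_pos'])
    cur=np.degrees(np.arctan2(Rm[1,1],Rm[0,1])); dy=(cur-yaw+90)%180-90
    print('t',round(s['t'],2),'tcp',np.round(s['tcp_pos']*1000,1),'yaw',round(cur,2),'q6',round(s['q'][5],2),'F',np.round(s['force'],1),'gap',round(s['finger_gap'],3))
    print('delta units',np.round(d/.4,4),'twist',round(np.radians(dy)/.5,3),'| alt twist',round(np.radians(dy-180*np.sign(dy))/.5,3))
def st():
    s=manip.sense(); Rm=R.from_quat(s['tool_rot']).as_matrix()
    print('t',round(s['t'],2),'tcp',np.round(s['tcp_pos']*1000,1),'yaw',round(np.degrees(np.arctan2(Rm[1,1],Rm[0,1])),2),'q',np.round(s['q'],2),'F',np.round(s['force'],1),'T',np.round(s['ft_torque'],2),'gap',round(s['finger_gap'],3)); return s
E
python3 - <<'E'
from h import *
plan([.645,-.2612,.16],4.49)
E
```

```text
t 0.15 tcp [251.5 571.6 241.5] yaw 66.24 q6 -0.18 F [ 0.9  0.6 -0.8] gap 1.002
delta units [-1.7393 -1.5086  0.2059] twist 2.155 | alt twist -4.128
```

Request:
move_arm(deltas=[[-0.07,-0.06,0,0.09,70],[-0.145,-0.126,0,0.18,70],[-0.22,-0.19,0,0.27,70],[-0.29,-0.25,0,0.36,70],[-0.365,-0.315,0,0.45,70],[-0.44,-0.38,0,0.54,70],[-0.51,-0.44,0,0.63,70],[-0.58,-0.503,0,0.72,70]])

```text
t: 0.82
tcp_pos: [0.3835, 0.2927, 0.2423]
tool_rot: [0.379, 0.926, 0.0, 0.0]
force: [1.3, 0.1, 0.4]
finger_gap: 0.697
```

Run:
```python
from h import *
plan([.645,-.2612,.16],4.49)
```

```text
t 0.82 tcp [383.5 292.7 242.3] yaw 45.49 q6 -0.37 F [1.3 0.1 0.4] gap 0.697
delta units [-1.437  -0.5292  0.2057] twist 1.431 | alt twist -4.852
```

Request:
move_arm(deltas=[[-0.09,-0.035,0,0.09,70],[-0.18,-0.066,0,0.18,70],[-0.27,-0.1,0,0.27,70],[-0.36,-0.13,0,0.36,70],[-0.45,-0.165,0,0.45,70],[-0.54,-0.2,0,0.54,70],[-0.63,-0.23,0,0.63,70],[-0.72,-0.265,0,0.715,70]])

```text
t: 1.48
tcp_pos: [0.5152, 0.0153, 0.2422]
tool_rot: [0.537, 0.843, 0.0, -0.0]
force: [0.5, -0.4, -0.0]
finger_gap: 0.702
```

Run:
```python
from h import *
plan([.645,-.2612,.16],4.49)
```

```text
t 1.48 tcp [515.2  15.3 242.2] yaw 24.98 q6 -0.62 F [ 0.5 -0.4 -0. ] gap 0.702
delta units [-0.7638  0.0021  0.2054] twist 0.715 | alt twist -5.568
```

Request:
move_arm(deltas=[[-0.1,0,0.02,0.1,70],[-0.2,0,0.04,0.2,70],[-0.3,0,0.07,0.3,70],[-0.4,0,0.1,0.4,70],[-0.5,0,0.13,0.5,70],[-0.6,0,0.16,0.6,70],[-0.69,0,0.19,0.7,70],[-0.75,0.002,0.2,0.715,70]])

```text
t: 2.15
tcp_pos: [0.6428, -0.2577, 0.1596]
tool_rot: [0.679, 0.734, -0.001, -0.001]
force: [0.8, -0.4, -0.8]
finger_gap: 0.699
```

Run:
```python
from h import *
snap('wrist','w1'); snap('top','top1')
plan([.645,-.2612,.035],4.49)
```

```text
t 2.25 tcp [ 643.6 -258.7  160.3] yaw 4.4 q6 -0.62 F [-0.6  0.6 -0.5] gap 0.699
delta units [-0.0062  0.0029  0.3132] twist -0.003 | alt twist 6.28
```

View pics/w1.png

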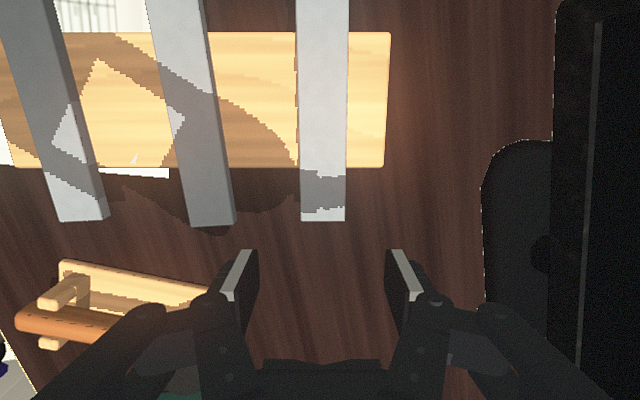

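Wrist view: bar A (the rightmost one) runs straight between the fingers, with its end at px (323,220). The other bars are undisturbed. I'll use the wrist depth to check its position.

```bash
cat >> h.py <<'E'
def bars(name,near=None):
    W,p=cloud(name); C=p.astype(int); m=(W[...,2]>.041)&(W[...,2]<.053)&(C.max(-1)-C.min(-1)<30)
    m=cv2.morphologyEx(m.astype(np.uint8),cv2.MORPH_OPEN,np.ones((3,3)))
    n,l,s,c=cv2.connectedComponentsWithStats(m)
    for i in range(1,n):
        if s[i,4]<300: continue
        S=W[l==i]
        if S[:,1].max()>0.1: continue
        r=cv2.minAreaRect((S[:,:2]*1000).astype(np.float32)); print(name,'bar',s[i,4],np.round(r[0],1),np.round(r[1],1),round(r[2],2),'z',np.median(S[:,2]).round(4))
E
python3 - <<'E'
from h import *
bars('w1');bars('top1')
E
```

```text
w1 bar 11567 [ 438.3 -213.4] [ 39.1 158.3] 7.33 z 0.0464
w1 bar 11398 [ 543.  -207.3] [ 36.9 163.2] 8.36 z 0.0465
w1 bar 10654 [ 637.8 -198.1] [ 36.  157.2] 4.66 z 0.0466
top1 bar 557 [ 636.7 -155.1] [ 36.1 116.9] 4.74 z 0.0467
top1 bar 309 [ 535.3 -142.7] [35.9 66.6] 4.89 z 0.0465
```

Request:
move_arm(deltas=[[-0.006,0.001,0.08,0,70],[-0.006,0.001,0.16,0,70],[-0.006,0.001,0.23,0,70],[-0.006,0.001,0.28,0,70],[-0.006,0.001,0.313,0,70],[-0.006,0.001,0.313,0,70],[-0.006,0.001,0.313,0,70],[-0.006,0.001,0.313,0,70]])

```text
t: 2.92
tcp_pos: [0.6445, -0.2567, 0.0388]
tool_rot: [0.678, 0.735, 0.0, 0.001]
force: [0.5, -0.1, 0.1]
finger_gap: 0.703
```

Request:
move_arm(deltas=[[0,0,0,0,30],[0,0,0,0,30],[0,0,0,0,20],[0,0,0,0,20],[0,0,0,0,20],[0,0,0,0,20],[0,0,0,0,20],[0,0,0,0,20]], force=100)

```text
t: 3.58
tcp_pos: [0.6444, -0.257, 0.0395]
tool_rot: [0.678, 0.735, 0.0, 0.001]
force: [-0.4, 1.2, 4.8]
finger_gap: 0.396
```

Run:
```python
from h import *
plan([.644,-.2612,.065],6.37)
```

```text
t 3.58 tcp [ 644.4 -257.    39.5] yaw 4.65 q6 -0.62 F [-0.4  1.2  4.8] gap 0.396
delta units [-0.0105 -0.0016 -0.0637] twist -0.06 | alt twist 6.223
```

Request:
move_arm(deltas=[[0,0,0,0,60],[0,0,0,0,60],[-0.008,-0.002,0.014,0,60],[-0.008,-0.002,0.014,0,60],[-0.008,-0.002,0.014,0,20],[-0.008,-0.002,0.014,0,20],[-0.008,-0.002,0.014,0,20],[-0.008,-0.002,0.014,0,20]], force=100)

```text
t: 4.25
tcp_pos: [0.6427, -0.2599, 0.0313]
tool_rot: [0.678, 0.735, -0.0, -0.0]
force: [-0.3, 0.3, -0.9]
finger_gap: 0.403
```

Request:
move_arm(deltas=[[0,0,0,0,20],[0,0,0,0,20],[0,0,-0.02,0,20],[0,0,-0.04,0,20],[0,0,-0.06,0,20],[0,0,-0.06,0,20],[0,0,-0.06,0,20],[0,0,-0.06,0,20]])

```text
t: 4.92
tcp_pos: [0.6429, -0.2597, 0.0558]
tool_rot: [0.678, 0.735, 0.0, 0.0]
force: [0.3, -0.7, -2.2]
finger_gap: 0.397
```

Run:
```python
from h import *
st(); snap('wrist','w2');
```

```text
t 4.92 tcp [ 642.9 -259.7   55.8] yaw 4.64 q [-0.54  0.84  1.37 -0.    0.93 -0.63] F [ 0.3 -0.7 -2.2] T [-0.15 -0.02 -0.04] gap 0.397
```

View pics/w2.png

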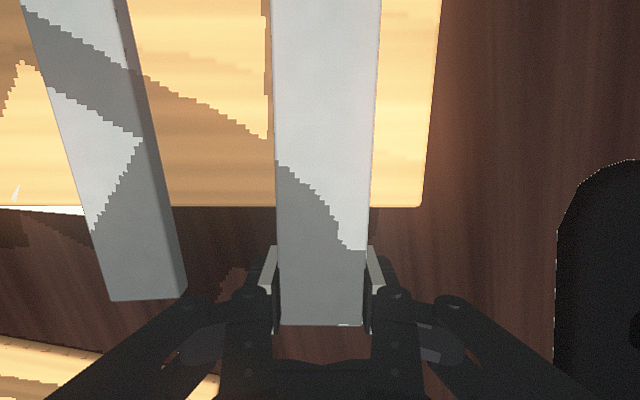

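Bar A is held at its end (px 323,320), with the bar running straight ahead. I'll check the tilt.

```bash
cat >> h.py <<'E'
def held(name):
    """bar in hand, seen in wrist: in tool frame"""
    W,p=cloud(name); s=manip.sense(); Rm=R.from_quat(s['tool_rot']).as_matrix()
    T=(W-s['tcp_pos'])@Rm*1000
    m=(abs(T[...,1])<30)&(abs(T[...,2])<25)&(T[...,0]<10)&(T[...,0]>-170)
    C=p.astype(int); m&=(C.max(-1)-C.min(-1)<30)&(C.min(-1)>60)
    S=T[m]
    for x0 in range(-160,20,20):
        q=S[abs(S[:,0]-x0)<10]
        if len(q)>20: print(x0,len(q),'z',np.median(q[:,2]).round(1),'y',np.percentile(q[:,1],[2,98]).round(1))
    print('xmax',np.percentile(S[:,0],99.5))
E
python3 - <<'E'
from h import *
held('w2')
t=jig(-105,-66);print(t); plan([*(t-JX*.25),.058],6.37); plan([*(t-JX*.12),.058],6.37)
E
```

```text
-20 1018 z -15.8 y [-17.7  15.7]
0 3548 z -15.7 y [-17.8  15.6]
xmax 9.878782441416696
[0.64624213 0.15757086]
t 4.97 tcp [ 642.6 -259.6   55.4] yaw 4.64 q6 -0.63 F [ 0.1  0.3 -2.3] gap 0.399
delta units [ 0.4141  0.1122 -0.0064] twist -0.06 | alt twist 6.223
t 4.97 tcp [ 642.6 -259.6   55.4] yaw 4.64 q6 -0.63 F [ 0.1  0.3 -2.3] gap 0.399
delta units [ 0.7389  0.1024 -0.0063] twist -0.06 | alt twist 6.223
```

```bash
sed -i 's/(T\[...,0\]<10)&(T\[...,0\]>-170)/(T[...,0]>-30)\&(T[...,0]<170)/; s/range(-160,20,20)/range(-20,170,20)/; s/np.percentile(S\[:,0\],99.5)/np.percentile(S[:,0],.5)/; s/xmax/xmin/' h.py
python3 - <<'E'
from h import *
held('w2')
E
```

```text
-20 1018 z -15.8 y [-17.7  15.7]
0 3548 z -15.7 y [-17.8  15.6]
20 4948 z -15.5 y [-23.5  21.7]
40 4743 z -15.4 y [-17.5  16.4]
60 5463 z -15.2 y [-17.3  16.5]
80 6428 z -15.0 y [-17.   16.8]
100 6027 z -14.9 y [-16.8  17. ]
xmin -15.336373907127367
```

Request:
move_arm(deltas=[[0.05,0.01,0,-0.01,20],[0.13,0.02,0,-0.02,20],[0.23,0.035,0,-0.03,20],[0.33,0.05,0,-0.05,20],[0.43,0.07,0,-0.06,20],[0.53,0.085,0,-0.06,20],[0.62,0.1,0,-0.06,20],[0.67,0.104,0.01,-0.06,20]])

```text
t: 5.63
tcp_pos: [0.6627, 0.0154, 0.0517]
tool_rot: [0.666, 0.746, 0.001, -0.0]
force: [-0.4, -0.6, -1.9]
finger_gap: 0.402
```

Request:
move_arm(deltas=[[0,0,0.03,0,20],[0,0,0.05,0,20],[0,0,0.065,0,20],[0,0,0.065,0,20],[0,0,0.065,0,20],[0,0,0.065,0,20],[0,0,0.065,0,20],[0,0,0.065,0,20]])

```text
t: 6.3
tcp_pos: [0.6631, 0.0099, 0.026]
tool_rot: [0.667, 0.745, 0.0, 0.0]
force: [0.2, -0.4, -1.9]
finger_gap: 0.4
```

Run:
```python
from h import *
snap('wrist','w3'); held('w3'); t=jig(-250,-66); plan([*t,.0205],6.37); t=jig(-104,-66); plan([*t,.0205],6.37)
```

```text
-20 1047 z -15.4 y [-17.9  15.7]
0 3734 z -15.3 y [-18.1  26.5]
20 4988 z -15.2 y [-23.7  21.6]
40 4792 z -15.0 y [-17.7  16.5]
60 5561 z -14.8 y [-17.5  16.7]
80 6483 z -14.7 y [-17.2  17. ]
100 6065 z -14.5 y [-17.2  17.3]
xmin -15.41038348801623
t 6.35 tcp [663.   10.1  26. ] yaw 6.31 q6 -0.26 F [ 0.1  0.4 -2.3] gap 0.4
delta units [ 0.0085 -0.0008  0.0138] twist -0.002 | alt twist 6.281
t 6.35 tcp [663.   10.1  26. ] yaw 6.31 q6 -0.26 F [ 0.1  0.4 -2.3] gap 0.4
delta units [ 0.3735 -0.0011  0.0137] twist -0.002 | alt twist 6.281
```

View pics/w3.png

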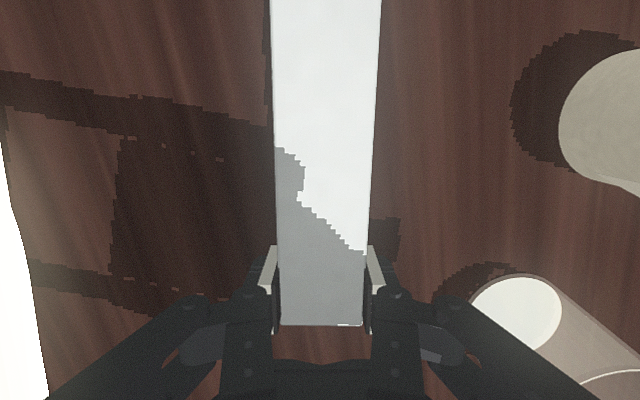

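Request:
move_arm(deltas=[[0,0,-0.08,0,20],[0.02,0,-0.16,0,20],[0.05,0,-0.24,0,20],[0.08,0,-0.32,0,20],[0.1,0,-0.38,0,20],[0.12,0,-0.4,0,20],[0.15,0,-0.4,0,20],[0.15,0,-0.4,0,20]])

```text
t: 7.02
tcp_pos: [0.6548, 0.0727, 0.1849]
tool_rot: [0.666, 0.746, -0.0, -0.001]
force: [-1.5, -0.3, -2.4]
finger_gap: 0.404
```

Run:
```python
from h import *
snap('wrist','w4');st()
```

```text
t 7.07 tcp [654.4  71.6 183.7] yaw 6.46 q [-0.06  0.64  1.4   0.    1.11 -0.17] F [-1.6 -0.1 -3.1] T [-0.13 -0.01 -0.01] gap 0.402
```

View pics/w4.png

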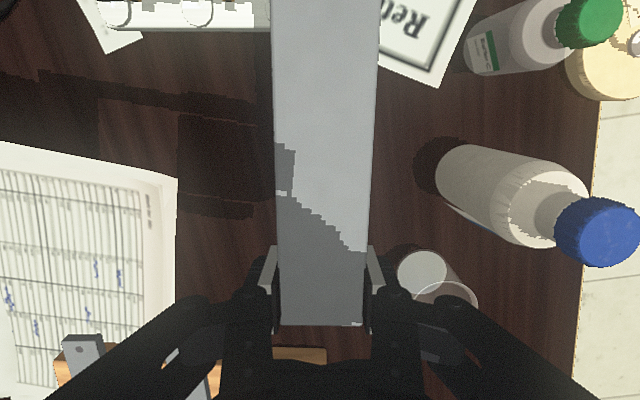

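Request:
move_arm(deltas=[[0,0,-0.08,0,20],[0.05,-0.05,-0.13,0,20],[0.12,-0.1,-0.15,0,20],[0.18,-0.14,-0.15,0,20],[0.22,-0.17,-0.15,0,20],[0.22,-0.17,-0.15,0,20],[0.22,-0.17,-0.15,0,20],[0.22,-0.17,-0.15,0,20]])

```text
t: 7.73
tcp_pos: [0.5787, 0.1496, 0.2439]
tool_rot: [0.667, 0.745, -0.001, -0.001]
force: [0.5, 0.3, -1.4]
finger_gap: 0.402
```

Run:
```python
from h import *
snap('wrist','w5');st()
```

```text
t 7.78 tcp [579.2 149.3 244.2] yaw 6.31 q [ 0.07  0.49  1.5  -0.    1.15 -0.04] F [-0.2  0.1 -1.6] T [-0.14 -0.04  0.01] gap 0.402
```

View pics/w5.png

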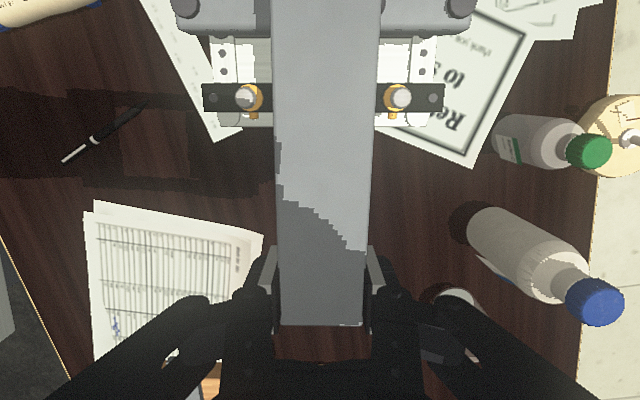

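Pins 2 and 0 are at px (245,98) and (398,97), with the jig's rail level across the picture. I'll measure the pins here and compare with the top-camera jig pose.

Run:
```python
from h import *
W,p=cloud('w5')
def toj(S): d=S[:,:2]-JO; return np.c_[d@JX,d@JY]*1000
for n,(u,v) in dict(p2=(243,98),p0=(400,97)).items():
    S=W[v-16:v+17,u-18:u+18].reshape(-1,3);S=S[(S[:,2]>.087)&(S[:,2]<.097)]
    c,r=cv2.minEnclosingCircle(toj(S).astype(np.float32)); print(n,len(S),S[:,2].mean(),np.round(c,1),r,toj(S).mean(0))
m=(W[...,2]>.062)&(W[...,2]<.069)&(np.arange(640)<460)[None]&(np.arange(400)>70)[:,None]&(np.arange(400)<125)[:,None]
S=W[m];J=toj(S);print('rail y',np.percentile(J[:,1],[.5,99.5]),'x',np.percentile(J[:,0],[1,99]))
# slope
for a,b in((-100,-80),(80,100)):
    q=J[(J[:,1]>a)&(J[:,1]<b)&(J[:,0]<-5)];print(a,len(q),np.percentile(q[:,0],[2,98]))
m=(W[...,2]>.02)&(W[...,2]<.033);S=W[m];J=toj(S);
for a,b in((-110,-90),(-75,-57),(57,75),(90,110)):
    q=J[(J[:,1]>a)&(J[:,1]<b)&(J[:,0]<-45)&(J[:,0]>-80)];print('bed front',a,len(q),np.percentile(q[:,0],[1,5]) if len(q) else '')
# guide edges
m=(W[...,2]>.0265)&(W[...,2]<.0305);J=toj(W[m]);q=J[(J[:,0]>-15)&(J[:,0]<10)]
h,e=np.histogram(q[:,1],np.arange(-115,116,3));print([(int(e[i]),int(h[i])) for i in range(len(h)) if h[i]])
T=np.load('pics/w5.npz');print(T['pose'][:3,3])
```

```text
p2 369 0.09100794052774981 [-29.3  67.7] 9.018241882324219 [-29.29765934  67.10223472]
p0 371 0.09100151177897914 [-29.5 -63.8] 9.107160568237305 [-29.39725752 -63.19159916]
rail y [-108.09935348  111.82485696] x [-41.61168188 -17.11849303]
-100 598 [-41.59695849 -17.24209401]
80 603 [-41.53745514 -17.12697091]
bed front -110 239 [-59.03940028 -58.48287291]
bed front -75 181 [-59.06835609 -58.987124  ]
bed front 57 193 [-59.02121923 -58.92048772]
bed front 90 266 [-58.96379388 -58.22928292]
[(-112, 2), (-109, 69), (-106, 81), (-103, 74), (-100, 80), (-97, 80), (-94, 77), (-91, 73), (-88, 74), (-85, 2), (86, 12), (89, 72), (92, 68), (95, 76), (98, 76), (101, 71), (104, 68), (107, 77), (110, 59)]
[0.56918863 0.22627029 0.37504974]
```

```bash
cat >> h.py <<'E'
JO=JO+.0008*JX+.0014*JY
E
python3 - <<'E'
from h import *
plan([*jig(-240,-66),.05],6.37); plan([*jig(-240,-66),.0205],6.37)
E
```

```text
t 7.78 tcp [579.2 149.3 244.2] yaw 6.31 q6 -0.04 F [-0.2  0.1 -1.6] gap 0.402
delta units [-0.3332  0.1666  0.4853] twist -0.002 | alt twist 6.281
t 7.78 tcp [579.2 149.3 244.2] yaw 6.31 q6 -0.04 F [-0.2  0.1 -1.6] gap 0.402
delta units [-0.3331  0.1667  0.5591] twist -0.002 | alt twist 6.281
```

Request:
move_arm(deltas=[[-0.07,0.03,0.02,0,20],[-0.15,0.07,0.06,0,20],[-0.24,0.12,0.12,0,20],[-0.31,0.155,0.2,0,20],[-0.333,0.167,0.28,0,20],[-0.333,0.167,0.36,0,20],[-0.333,0.167,0.44,0,20],[-0.333,0.167,0.485,0,20]])

```text
t: 8.45
tcp_pos: [0.6581, 0.0231, 0.0462]
tool_rot: [0.668, 0.744, -0.002, -0.003]
force: [-1.7, 0.8, -2.4]
finger_gap: 0.402
```

Request:
move_arm(deltas=[[0,0,0.02,0,20],[0,0,0.04,0,20],[0,0,0.06,0,20],[0,0,0.074,0,20],[0,0,0.074,0,20],[0,0,0.074,0,20],[0,0,0.074,0,20],[0,0,0.074,0,20]])

```text
t: 9.12
tcp_pos: [0.6606, 0.0254, 0.0231]
tool_rot: [0.667, 0.745, 0.001, 0.001]
force: [-0.4, 0.2, -0.5]
finger_gap: 0.402
```

Run:
```python
from h import *
snap('top','top2'); W,p=cloud('top2'); cv2.imwrite('pics/top2b.png',cv2.resize(p[150:300,140:300,::-1],None,fx=4,fy=4,interpolation=cv2.INTER_CUBIC))
plan([*jig(-104,-66),.0205],6.37)
```

```text
t 9.17 tcp [660.4  25.4  22.9] yaw 6.37 q6 -0.24 F [-0.1  0.7 -2.7] gap 0.401
delta units [ 0.3369 -0.002   0.006 ] twist 0.0 | alt twist -6.283
```

View pics/top2b.png

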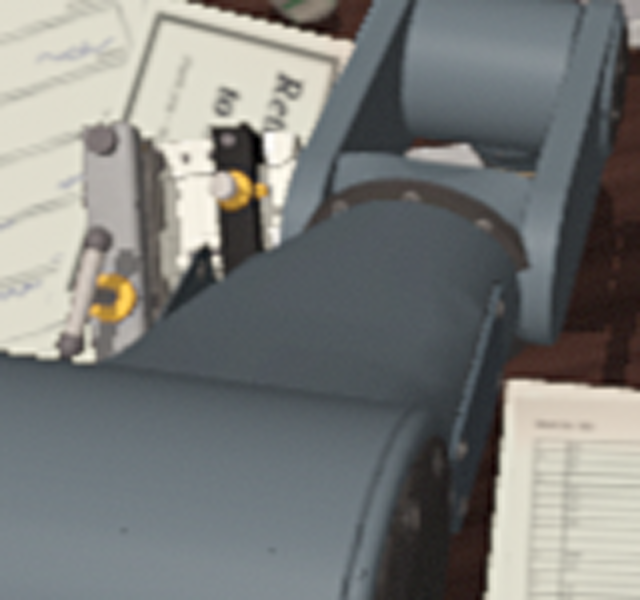

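Request:
move_arm(deltas=[[0.01,-0.001,0.003,0,20],[0.03,-0.002,0.004,0,20],[0.05,-0.002,0.004,0,20],[0.07,-0.002,0.004,0,20],[0.09,-0.002,0.004,0,20],[0.11,-0.002,0.004,0,20],[0.11,-0.002,0.004,0,20],[0.11,-0.002,0.004,0,20]])

```text
t: 9.83
tcp_pos: [0.654, 0.0699, 0.0203]
tool_rot: [0.666, 0.746, -0.0, 0.0]
force: [0.4, -0.6, -1.9]
finger_gap: 0.402
```

Run:
```python
from h import *
st();plan([*jig(-104,-66),.0205],6.37);snap('wrist','w6')
```

```text
t 9.83 tcp [654.   69.9  20.3] yaw 6.45 q [-0.06  0.86  1.48 -0.    0.81 -0.18] F [ 0.4 -0.6 -1.9] T [-0.19 -0.03 -0.03] gap 0.402
t 9.83 tcp [654.   69.9  20.3] yaw 6.45 q6 -0.18 F [ 0.4 -0.6 -1.9] gap 0.402
delta units [ 0.2246  0.0019 -0.0006] twist 0.003 | alt twist -6.28
```

View pics/w6.png

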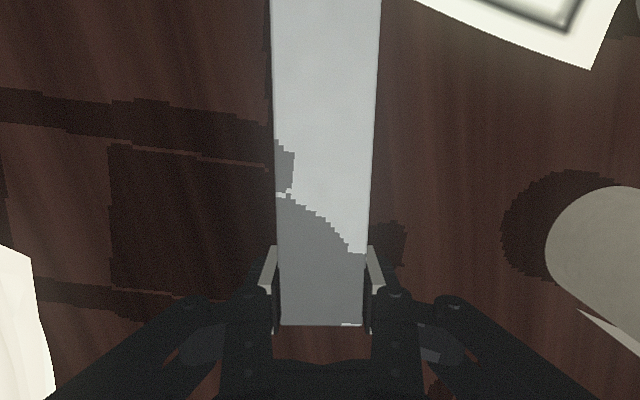

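Request:
move_arm(deltas=[[0.02,0.001,0,0,20],[0.05,0.001,0,0,20],[0.08,0.002,0,0,20],[0.11,0.002,0,0,20],[0.14,0.002,0,0,20],[0.165,0.002,0,0,20],[0.185,0.002,0,0,20],[0.19,0.002,0,0,20]])

```text
t: 10.55
tcp_pos: [0.646, 0.1467, 0.0203]
tool_rot: [0.666, 0.746, 0.0, -0.0]
force: [-0.5, -0.6, -2.3]
finger_gap: 0.403
```

Run:
```python
from h import *
st();plan([*jig(-104,-66),.0205],6.37);snap('wrist','w7')
```

```text
t 10.55 tcp [646.  146.7  20.3] yaw 6.47 q [ 0.05  0.86  1.46  0.    0.82 -0.06] F [-0.5 -0.6 -2.3] T [-0.15  0.   -0.09] gap 0.403
t 10.55 tcp [646.  146.7  20.3] yaw 6.47 q6 -0.06 F [-0.5 -0.6 -2.3] gap 0.403
delta units [ 0.0315  0.0001 -0.0006] twist 0.004 | alt twist -6.28
```

View pics/w7.png

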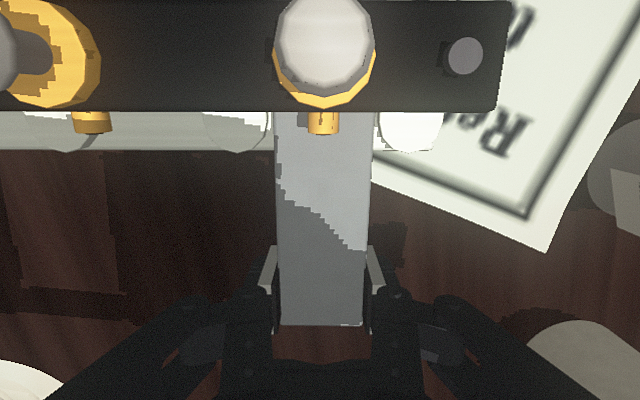

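Request:
move_arm(deltas=[[0.006,0,0.002,0,20],[0.012,0,0.003,0,20],[0.018,0,0.004,0,20],[0.024,0,0.004,0,20],[0.028,0,0.004,0,20],[0.031,0,0.004,0,20],[0.033,0,0.004,0,20],[0.033,0,0.004,0,20]])

```text
t: 11.27
tcp_pos: [0.6451, 0.1578, 0.0188]
tool_rot: [0.667, 0.745, 0.0, 0.0]
force: [0.6, 0.5, -2.0]
finger_gap: 0.399
```

Run:
```python
from h import *
st();plan([*jig(-104,-66),.0205],6.37)
```

```text
t 11.27 tcp [645.1 157.8  18.8] yaw 6.35 q [ 0.07  0.86  1.46  0.    0.82 -0.04] F [ 0.6  0.5 -2. ] T [0.01 0.03 0.02] gap 0.399
t 11.27 tcp [645.1 157.8  18.8] yaw 6.35 q6 -0.04 F [ 0.6  0.5 -2. ] gap 0.399
delta units [ 0.0035 -0.0008 -0.0044] twist -0.001 | alt twist 6.283
```

Request:
move_arm(deltas=[[0.003,0,0,0,20],[0.005,0,0,0,20],[0.007,0,0,0,20],[0.009,0,0,0,20],[0.01,0,0,0,20],[0.01,0,0,0,20],[0.01,0,0,0,20],[0.01,0,0,0,20]])

```text
t: 11.93
tcp_pos: [0.6451, 0.1599, 0.0188]
tool_rot: [0.666, 0.746, -0.001, 0.001]
force: [0.1, -5.6, -1.7]
finger_gap: 0.403
```

Run:
```python
from h import *
st();plan([*jig(-104,-66),.0205],6.37);snap('wrist','w8'); held('w8')
```

```text
t 11.93 tcp [645.1 159.9  18.8] yaw 6.41 q [ 0.08  0.87  1.46 -0.    0.82 -0.03] F [ 0.1 -5.6 -1.7] T [-0.99 -0.04  0.08] gap 0.403
t 11.93 tcp [645.1 159.9  18.8] yaw 6.41 q6 -0.03 F [ 0.1 -5.6 -1.7] gap 0.403
delta units [-0.0016 -0.0012 -0.0043] twist 0.001 | alt twist -6.282
-20 1016 z -15.3 y [-17.9  15.4]
0 3458 z -15.3 y [-17.6  15.2]
20 5163 z -15.2 y [-23.7  26.9]
40 5740 z -15.0 y [-26.9  28.6]
60 1054 z -14.8 y [-28.9  28.8]
80 392 z -15.0 y [-27.6  26.9]
100 10036 z -14.5 y [-28.8  28.9]
xmin -15.50239660607427
```

Request:
move_arm(deltas=[[0,0,0,0,58],[0,0,0,0,58],[0,0,0,0,58],[0,0,-0.02,0,58],[0,0,-0.08,0,58],[0,0,-0.18,0,58],[0,0,-0.28,0,58],[0,0,-0.38,0,58]])

```text
t: 12.65
tcp_pos: [0.6441, 0.1621, 0.1726]
tool_rot: [0.667, 0.745, -0.0, -0.0]
force: [1.0, 0.5, -0.4]
finger_gap: 0.578
```

Run:
```python
from h import *
snap('wrist','w9'); W,p=cloud('w9'); 
m=(W[...,2]>.031)&(W[...,2]<.038)&(W[...,1]<.35); S=W[m];d=S[:,:2]-JO;J=np.c_[d@JX,d@JY]*1000
q=J[(abs(J[:,1]+66)<30)&(J[:,0]<-45)];print('bar rear',np.percentile(q[:,0],.5),np.percentile(q[:,1],[1,99]))
th=np.radians(8.38); ux=np.array([-np.sin(th),np.cos(th)]); g=np.array([.544-.0015,-.1981])-.075*ux
print(g); plan([*g,.15],8.38)
```

```text
bar rear -119.81413148639044 [-83.36654144 -48.1536198 ]
[ 0.55343033 -0.27229924]
t 12.7 tcp [649.5 162.8 182.4] yaw 6.4 q6 -0.03 F [ 1.1 -0.3  5.2] gap 0.582
delta units [-1.0542 -0.3612  0.0754] twist -0.069 | alt twist 6.214
```

View pics/w9.png

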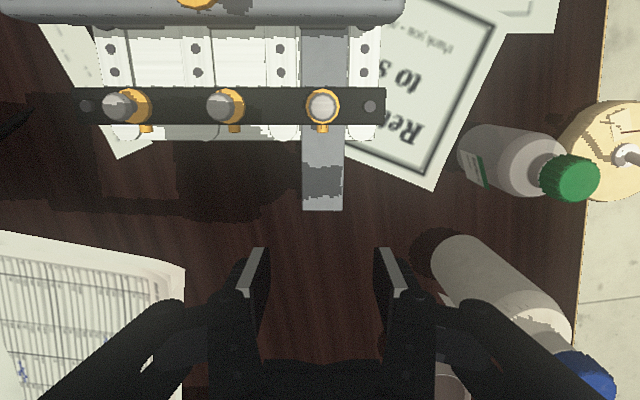

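Bar A is home: rear end at px (322,210), jig x = -119.8. On to bar B.

Request:
move_arm(deltas=[[-0.06,-0.02,0,0,70],[-0.14,-0.05,0,-0.01,70],[-0.23,-0.08,0,-0.02,70],[-0.32,-0.11,0,-0.03,70],[-0.41,-0.14,0,-0.04,70],[-0.5,-0.17,0,-0.05,70],[-0.59,-0.2,0,-0.06,70],[-0.68,-0.23,0,-0.069,70]])

```text
t: 13.37
tcp_pos: [0.5829, -0.1201, 0.1714]
tool_rot: [0.654, 0.757, 0.0, 0.0]
force: [0.8, -1.1, -1.0]
finger_gap: 0.701
```

Request:
move_arm(deltas=[[-0.09,-0.03,0,0,70],[-0.18,-0.065,0,0,70],[-0.27,-0.1,0,0,70],[-0.34,-0.12,0,0,70],[-0.365,-0.127,0,0,70],[-0.365,-0.127,0,0,70],[-0.365,-0.127,0,0,70],[-0.365,-0.127,0,0,70]])

```text
t: 14.03
tcp_pos: [0.5542, -0.2687, 0.1707]
tool_rot: [0.653, 0.757, 0.0, -0.001]
force: [0.7, -0.3, -0.3]
finger_gap: 0.702
```

Run:
```python
from h import *
snap('wrist','w10'); bars('w10')
th=np.radians(8.38); ux=np.array([-np.sin(th),np.cos(th)]); g=np.array([.544-.0015,-.1981])-.075*ux
plan([*g,.0325],8.38)
```

```text
w10 bar 9916 [ 439.  -217.9] [ 36.8 149.8] 7.41 z 0.0465
w10 bar 10077 [ 543.1 -208.8] [ 36.  160.9] 8.33 z 0.0465
w10 bar 340 [ 537.3 -393.8] [13.1 39.2] 85.25 z 0.0474
t 14.08 tcp [ 554.4 -268.4  170.7] yaw 8.46 q6 -0.78 F [0.2 0.  0.2] gap 0.703
delta units [-0.0097 -0.0037  0.3455] twist 0.003 | alt twist -6.28
```

View pics/w10.png

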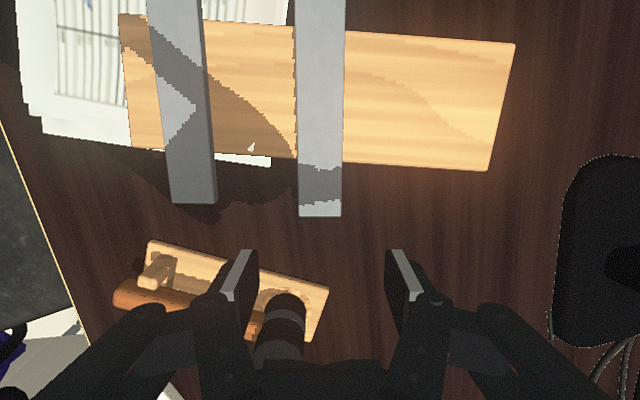

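Bar B is unmoved and lined up, with its end at px (320,216). Going down to grasp it.

Request:
move_arm(deltas=[[-0.01,-0.004,0.08,0,70],[-0.01,-0.004,0.17,0,70],[-0.01,-0.004,0.25,0,70],[-0.01,-0.004,0.31,0,70],[-0.01,-0.004,0.347,0,70],[-0.01,-0.004,0.347,0,70],[-0.01,-0.004,0.347,0,70],[-0.01,-0.004,0.347,0,20]], force=100)

```text
t: 14.75
tcp_pos: [0.5543, -0.2743, 0.033]
tool_rot: [0.653, 0.757, 0.0, 0.001]
force: [-0.3, -0.4, 0.0]
finger_gap: 0.576
```

Request:
move_arm(deltas=[[0,0,0,0,20],[0,0,0,0,20],[0,0,0,0,20],[0,0,-0.02,0,20],[0,0,-0.04,0,20],[0,0,-0.06,0,20],[0,0,-0.06,0,20],[0,0,-0.06,0,20]])

```text
t: 15.42
tcp_pos: [0.5536, -0.2754, 0.0567]
tool_rot: [0.654, 0.757, -0.0, 0.001]
force: [1.0, 0.6, -3.1]
finger_gap: 0.401
```

Run:
```python
from h import *
st();snap('wrist','w11'); held('w11'); plan([*jig(-240,0),.06],6.37)
```

```text
t 15.42 tcp [ 553.6 -275.4   56.7] yaw 8.33 q [-0.64  0.77  1.58 -0.    0.79 -0.79] F [ 1.   0.6 -3.1] T [-0.13  0.02  0.03] gap 0.401
-20 448 z -13.0 y [-17.4  15.3]
0 3380 z -13.1 y [-17.6  15.6]
20 4817 z -12.9 y [-23.4  21.7]
40 4563 z -12.8 y [-18.2  15.9]
60 5274 z -12.7 y [-18.3  15.6]
80 6174 z -12.5 y [-18.4  15.5]
100 5946 z -12.4 y [-18.5  15.5]
xmin -11.875315531006645
t 15.47 tcp [ 553.2 -275.    56.2] yaw 8.33 q6 -0.79 F [-0.2 -0.3 -0.8] gap 0.4
delta units [ 0.7069  0.207  -0.0098] twist 0.069 | alt twist -6.215
```

Request:
move_arm(deltas=[[0.05,0.015,0,0.01,20],[0.13,0.04,0,0.02,20],[0.23,0.07,0,0.03,20],[0.33,0.1,0,0.05,20],[0.43,0.13,0,0.069,20],[0.53,0.16,0,0.069,20],[0.63,0.185,0,0.069,20],[0.69,0.205,0,0.069,20]])

```text
t: 16.13
tcp_pos: [0.593, 0.0143, 0.0552]
tool_rot: [0.666, 0.746, -0.0, -0.002]
force: [-0.5, -0.3, -1.7]
finger_gap: 0.402
```

Request:
move_arm(deltas=[[0,0,0.02,0,20],[0,0,0.04,0,20],[0,0,0.06,0,20],[0,0,0.075,0,20],[0,0,0.075,0,20],[0,0,0.075,0,20],[0,0,0.075,0,20],[0,0,0.075,0,20]])

```text
t: 16.8
tcp_pos: [0.5946, 0.0093, 0.0262]
tool_rot: [0.667, 0.745, 0.0, 0.0]
force: [0.1, 0.2, -2.3]
finger_gap: 0.401
```

Run:
```python
from h import *
st();plan([*jig(-120,0),.0228],6.37)
```

```text
t 16.8 tcp [594.6   9.3  26.2] yaw 6.29 q [-0.17  0.8   1.65 -0.    0.7  -0.28] F [ 0.1  0.2 -2.3] T [-0.16 -0.02  0.04] gap 0.401
t 16.8 tcp [594.6   9.3  26.2] yaw 6.29 q6 -0.28 F [ 0.1  0.2 -2.3] gap 0.401
delta units [0.3186 0.0005 0.0084] twist -0.003 | alt twist 6.28
```

Request:
move_arm(deltas=[[0.01,0,0.006,0,20],[0.03,0,0.008,0,20],[0.055,0,0.008,0,20],[0.08,0,0.008,0,20],[0.105,0,0.008,0,20],[0.13,0,0.008,0,20],[0.15,0,0.008,0,20],[0.15,0,0.008,0,20]])

```text
t: 17.47
tcp_pos: [0.587, 0.072, 0.0227]
tool_rot: [0.666, 0.746, -0.0, -0.0]
force: [-0.5, -0.4, -1.9]
finger_gap: 0.399
```

Run:
```python
from h import *
st();plan([*jig(-120,0),.0228],6.37)
```

```text
t 17.47 tcp [587.   72.   22.7] yaw 6.5 q [-0.07  0.8   1.66  0.    0.69 -0.18] F [-0.5 -0.4 -1.9] T [-0.18 -0.03 -0.03] gap 0.399
t 17.47 tcp [587.   72.   22.7] yaw 6.5 q6 -0.18 F [-0.5 -0.4 -1.9] gap 0.399
delta units [ 1.606e-01  2.700e-03 -1.000e-04] twist 0.005 | alt twist -6.279
```

Request:
move_arm(deltas=[[0.02,0.001,0,0,20],[0.045,0.001,0,0,20],[0.07,0.002,0,0,20],[0.1,0.002,0,0,20],[0.125,0.002,0,0,20],[0.145,0.002,0,0,20],[0.16,0.002,0,0,20],[0.16,0.002,0,0,20]])

```text
t: 18.13
tcp_pos: [0.581, 0.135, 0.0227]
tool_rot: [0.666, 0.746, -0.0, -0.0]
force: [-1.0, -1.1, -1.6]
finger_gap: 0.402
```

Run:
```python
from h import *
st();plan([*jig(-108,0),.0215],6.37);snap('wrist','w12')
```

```text
t 18.13 tcp [581.  135.   22.7] yaw 6.46 q [ 0.04  0.8   1.64  0.    0.69 -0.07] F [-1.  -1.1 -1.6] T [-0.18 -0.01 -0.05] gap 0.402
t 18.13 tcp [581.  135.   22.7] yaw 6.46 q6 -0.07 F [-1.  -1.1 -1.6] gap 0.402
delta units [0.0326 0.     0.003 ] twist 0.003 | alt twist -6.28
```

View pics/w12.png

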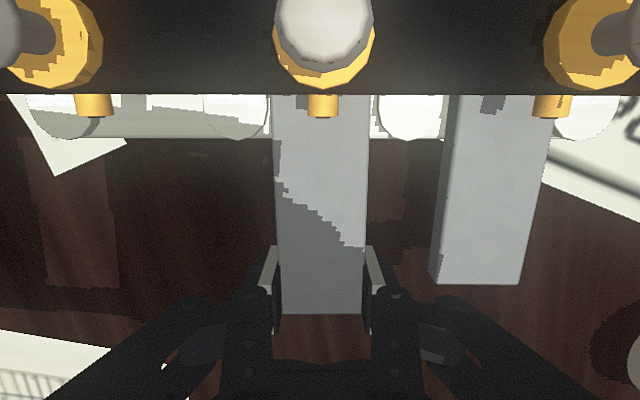

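Bar B is in the middle lane between the noses (px 270–374), and bar A is on the right at (490,190). Pushing B home.

Request:
move_arm(deltas=[[0.006,0,0.001,0,20],[0.012,0,0.002,0,20],[0.018,0,0.003,0,20],[0.024,0,0.003,0,20],[0.029,0,0.003,0,20],[0.034,0,0.003,0,20],[0.038,0,0.003,0,20],[0.038,0,0.003,0,20]])

```text
t: 18.85
tcp_pos: [0.5798, 0.1487, 0.0216]
tool_rot: [0.667, 0.745, 0.0, 0.0]
force: [-0.0, 0.5, -1.9]
finger_gap: 0.4
```

Run:
```python
from h import *
st();plan([*jig(-108,0),.0215],6.37)
```

```text
t 18.85 tcp [579.8 148.7  21.6] yaw 6.37 q [ 0.06  0.81  1.64 -0.    0.7  -0.05] F [-0.   0.5 -1.9] T [-0.06 -0.02  0.01] gap 0.4
t 18.85 tcp [579.8 148.7  21.6] yaw 6.37 q6 -0.05 F [-0.   0.5 -1.9] gap 0.4
delta units [-0.002  -0.0008  0.0001] twist 0.0 | alt twist -6.283
```

Request:
move_arm(deltas=[[0.002,0,0,0,20],[0.004,0,0,0,20],[0.006,0,0,0,20],[0.007,0,0,0,20],[0.007,0,0,0,20],[0.007,0,0,0,20],[0.007,0,0,0,20],[0.007,0,0,0,20]])

```text
t: 19.52
tcp_pos: [0.5798, 0.1489, 0.0216]
tool_rot: [0.666, 0.746, -0.001, 0.001]
force: [1.0, -9.4, -1.6]
finger_gap: 0.4
```

Run:
```python
from h import *
st();plan([*jig(-108,0),.0215],6.37)
```

```text
t 19.52 tcp [579.8 148.9  21.6] yaw 6.41 q [ 0.07  0.81  1.64 -0.    0.7  -0.04] F [ 1.  -9.4 -1.6] T [-1.4  -0.07 -0.02] gap 0.4
t 19.52 tcp [579.8 148.9  21.6] yaw 6.41 q6 -0.04 F [ 1.  -9.4 -1.6] gap 0.4
delta units [-0.0024 -0.001   0.0002] twist 0.001 | alt twist -6.282
```

Contact with the back stop (−9.4 N). Releasing, then on to bar C.

Request:
move_arm(deltas=[[0,0,0,0,56],[0,0,0,0,56],[0,0,0,0,56],[0,0,-0.02,0,56],[0,0,-0.08,0,56],[0,0,-0.18,0,56],[0,0,-0.28,0,56],[0,0,-0.36,0,56]])

```text
t: 20.18
tcp_pos: [0.5798, 0.1519, 0.1687]
tool_rot: [0.667, 0.745, 0.001, 0.001]
force: [0.8, 0.3, -0.3]
finger_gap: 0.556
```

Run:
```python
from h import *
snap('wrist','w13'); W,p=cloud('w13'); 
m=(W[...,2]>.031)&(W[...,2]<.038)&(W[...,1]<.35); S=W[m];d=S[:,:2]-JO;J=np.c_[d@JX,d@JY]*1000
for y in(-66,0):
  q=J[(abs(J[:,1]-y)<30)&(J[:,0]<-45)];print('bar rear',np.percentile(q[:,0],.5),np.percentile(q[:,1],[1,99]))
th=np.radians(7.5); ux=np.array([-np.sin(th),np.cos(th)]); g=np.array([.4393-.001,-.2017])-.075*ux
print(g); plan([*g,.16],7.5)
```

```text
bar rear -119.902667949788 [-83.06906171 -47.87044404]
bar rear -119.93246530475902 [-16.92893014  18.19554983]
[ 0.44808946 -0.27605836]
t 20.23 tcp [583.7 152.4 175.1] yaw 6.41 q6 -0.04 F [ 0.7 -0.4  3.6] gap 0.56
delta units [-1.0266 -0.457   0.0314] twist -0.038 | alt twist 6.245
```

View pics/w13.png

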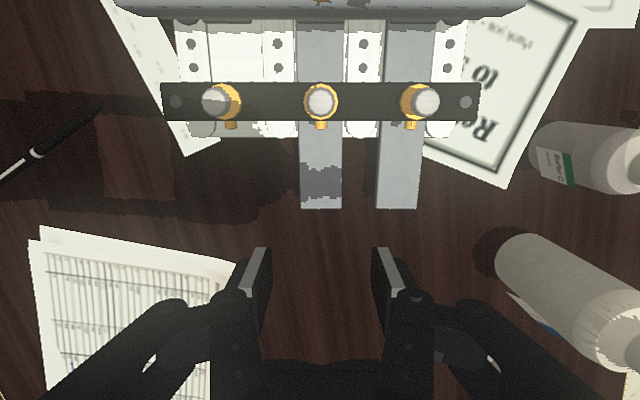

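Bars A and B are both home, with rear ends level at row 208. Now bar C.

Request:
move_arm(deltas=[[-0.06,-0.03,0,0,70],[-0.14,-0.06,0,-0.01,70],[-0.23,-0.1,0,-0.02,70],[-0.31,-0.14,0,-0.03,70],[-0.4,-0.18,0,-0.038,70],[-0.49,-0.22,0,-0.038,70],[-0.58,-0.255,0,-0.038,70],[-0.66,-0.29,0,-0.038,70]])

```text
t: 20.9
tcp_pos: [0.4929, -0.1255, 0.1661]
tool_rot: [0.66, 0.752, 0.0, 0.001]
force: [-0.3, -0.9, -0.7]
finger_gap: 0.701
```

Request:
move_arm(deltas=[[-0.09,-0.03,0,0,70],[-0.18,-0.07,0,0,70],[-0.27,-0.11,0,0,70],[-0.33,-0.14,0,0,70],[-0.366,-0.16,0,0,70],[-0.366,-0.16,0,0,70],[-0.366,-0.16,0,0,70],[-0.366,-0.16,0,0,70]])

```text
t: 21.57
tcp_pos: [0.4489, -0.2762, 0.1656]
tool_rot: [0.66, 0.752, 0.0, -0.0]
force: [-0.4, 1.2, -0.1]
finger_gap: 0.699
```

Run:
```python
from h import *
snap('wrist','w14'); bars('w14')
th=np.radians(7.5); ux=np.array([-np.sin(th),np.cos(th)]); g=np.array([.4393-.001,-.2017])-.075*ux
plan([*g,.0315],7.5)
```

```text
w14 bar 10187 [ 438.4 -214.4] [ 36.1 154.8] 7.62 z 0.0465
t 21.62 tcp [ 449.  -275.9  165.6] yaw 7.52 q6 -0.89 F [-0.3  0.3 -0. ] gap 0.7
delta units [-0.0004 -0.0023  0.3353] twist 0.001 | alt twist -6.282
```

View pics/w14.png

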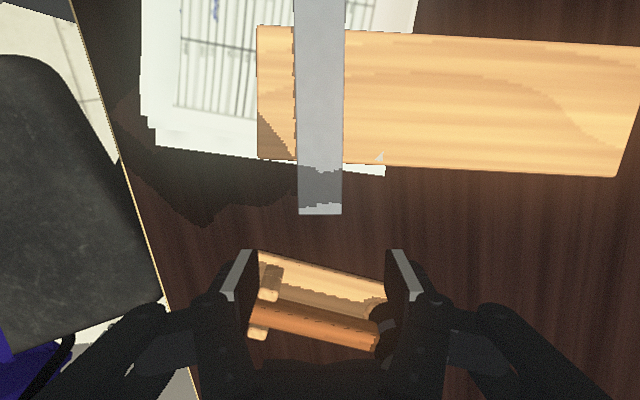

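Request:
move_arm(deltas=[[0,-0.002,0.08,0,70],[0,-0.002,0.16,0,70],[0,-0.002,0.24,0,70],[0,-0.002,0.3,0,70],[0,-0.002,0.335,0,70],[0,-0.002,0.335,0,70],[0,-0.002,0.335,0,70],[0,-0.002,0.335,0,20]], force=100)

```text
t: 22.28
tcp_pos: [0.4489, -0.2771, 0.0324]
tool_rot: [0.659, 0.752, 0.0, 0.001]
force: [-0.1, 0.1, -0.2]
finger_gap: 0.574
```

Request:
move_arm(deltas=[[0,0,0,0,20],[0,0,0,0,20],[0,0,0,0,20],[0,0,-0.02,0,20],[0,0,-0.04,0,20],[0,0,-0.06,0,20],[0,0,-0.06,0,20],[0,0,-0.06,0,20]])

```text
t: 22.95
tcp_pos: [0.4484, -0.278, 0.0564]
tool_rot: [0.66, 0.752, -0.0, 0.001]
force: [0.4, -0.3, -2.9]
finger_gap: 0.402
```

Run:
```python
from h import *
st();snap('wrist','w15'); held('w15'); plan([*jig(-245,66),.06],6.37)
```

```text
t 22.95 tcp [ 448.4 -278.    56.4] yaw 7.45 q [-0.77  0.7   1.82 -0.    0.63 -0.9 ] F [ 0.4 -0.3 -2.9] T [-0.2  -0.03 -0.01] gap 0.402
-20 596 z -13.8 y [-17.4  15.6]
0 3408 z -13.8 y [-17.6  15.5]
20 4836 z -13.6 y [-23.4  21.6]
40 4631 z -13.5 y [-18.5  15.6]
60 5358 z -13.3 y [-18.7  15.2]
80 6237 z -13.2 y [-19.  15.]
100 5980 z -13.1 y [-19.2  14.8]
xmin -12.850290032164125
t 23.0 tcp [ 448.2 -277.7   55.9] yaw 7.44 q6 -0.9 F [ 0.6 -0.2 -2.2] gap 0.399
delta units [ 0.673   0.292  -0.0106] twist 0.038 | alt twist -6.246
```

Request:
move_arm(deltas=[[0.05,0.015,0,0.01,20],[0.13,0.05,0,0.02,20],[0.23,0.09,0,0.03,20],[0.33,0.135,0,0.05,20],[0.43,0.18,0,0.056,20],[0.53,0.225,0,0.056,20],[0.62,0.265,0,0.056,20],[0.672,0.292,0,0.056,20]])

```text
t: 23.67
tcp_pos: [0.5286, 0.0076, 0.055]
tool_rot: [0.669, 0.743, -0.0, -0.001]
force: [-1.0, -0.6, -1.5]
finger_gap: 0.396
```

Request:
move_arm(deltas=[[0,0,0.02,0,20],[0,0,0.04,0,20],[0,0,0.06,0,20],[0,0,0.075,0,20],[0,0,0.075,0,20],[0,0,0.075,0,20],[0,0,0.075,0,20],[0,0,0.075,0,20]])

```text
t: 24.33
tcp_pos: [0.5292, 0.0034, 0.0257]
tool_rot: [0.671, 0.742, 0.0, 0.0]
force: [0.7, -0.2, -1.9]
finger_gap: 0.398
```

Run:
```python
from h import *
st();plan([*jig(-120,66),.0221],5.9)
```

```text
t 24.33 tcp [529.2   3.4  25.7] yaw 5.76 q [-0.2   0.75  1.82 -0.    0.57 -0.31] F [ 0.7 -0.2 -1.9] T [-0.12 -0.05  0.  ] gap 0.398
t 24.33 tcp [529.2   3.4  25.7] yaw 5.76 q6 -0.31 F [ 0.7 -0.2 -1.9] gap 0.398
delta units [ 0.3151 -0.0032  0.009 ] twist -0.005 | alt twist 6.278
```

Request:
move_arm(deltas=[[0.01,0,0.006,0,20],[0.03,0,0.009,0,20],[0.055,0,0.009,0,20],[0.08,-0.001,0.009,0,20],[0.105,-0.001,0.009,0,20],[0.13,-0.001,0.009,0,20],[0.15,-0.0015,0.009,0,20],[0.15,-0.0015,0.009,0,20]])

```text
t: 25.0
tcp_pos: [0.5216, 0.0659, 0.0219]
tool_rot: [0.669, 0.743, -0.0, -0.0]
force: [0.4, 0.6, -2.2]
finger_gap: 0.4
```

Run:
```python
from h import *
st();plan([*jig(-120,66),.0221],5.9)
```

```text
t 25.0 tcp [521.6  65.9  21.9] yaw 5.99 q [-0.09  0.76  1.83  0.    0.56 -0.19] F [ 0.4  0.6 -2.2] T [-0.15 -0.04  0.02] gap 0.4
t 25.0 tcp [521.6  65.9  21.9] yaw 5.99 q6 -0.19 F [ 0.4  0.6 -2.2] gap 0.4
delta units [ 0.1576  0.0006 -0.0003] twist 0.003 | alt twist -6.28
```

Request:
move_arm(deltas=[[0.02,0,0,0,20],[0.045,0,0,0,20],[0.07,0,0,0,20],[0.1,0,0,0,20],[0.125,0,0,0,20],[0.145,0,0,0,20],[0.157,0,0,0,20],[0.157,0,0,0,20]])

```text
t: 25.67
tcp_pos: [0.5156, 0.1276, 0.0219]
tool_rot: [0.669, 0.743, -0.0, -0.0]
force: [-0.0, 1.5, -2.6]
finger_gap: 0.4
```

Run:
```python
from h import *
st();plan([*jig(-107,66),.0205],5.9);snap('wrist','w16')
```

```text
t 25.67 tcp [515.6 127.6  21.9] yaw 5.94 q [ 0.03  0.76  1.81  0.    0.57 -0.07] F [-0.   1.5 -2.6] T [-0.17 -0.04  0.01] gap 0.4
t 25.67 tcp [515.6 127.6  21.9] yaw 5.94 q6 -0.07 F [-0.   1.5 -2.6] gap 0.4
delta units [ 0.0354 -0.001   0.0035] twist 0.002 | alt twist -6.282
```

View pics/w16.png

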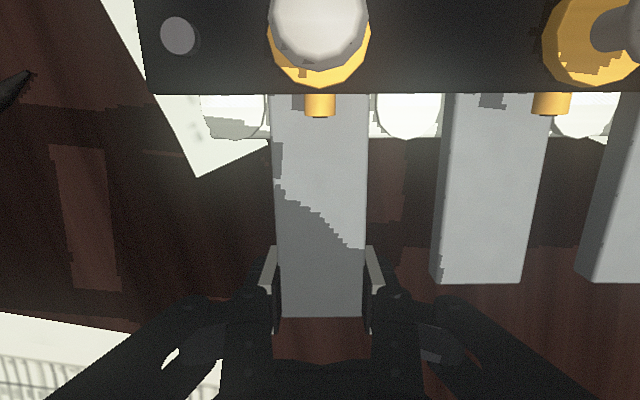

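Bar C is in the lane, with gaps on both sides (px 268 and 370). Pushing it home.

Request:
move_arm(deltas=[[0.006,0,0.001,0,20],[0.012,0,0.002,0,20],[0.018,0,0.003,0,20],[0.024,0,0.003,0,20],[0.029,0,0.003,0,20],[0.034,-0.001,0.003,0,20],[0.038,-0.001,0.003,0,20],[0.038,-0.001,0.003,0,20]])

```text
t: 26.38
tcp_pos: [0.5139, 0.1417, 0.0207]
tool_rot: [0.67, 0.742, 0.0, -0.0]
force: [-0.3, -1.0, -1.6]
finger_gap: 0.4
```

Run:
```python
from h import *
st();plan([*jig(-107,66),.0205],5.9)
```

```text
t 26.38 tcp [513.9 141.7  20.7] yaw 5.86 q [ 0.06  0.77  1.81  0.    0.57 -0.04] F [-0.3 -1.  -1.6] T [-0.05 -0.02 -0.04] gap 0.4
t 26.38 tcp [513.9 141.7  20.7] yaw 5.86 q6 -0.04 F [-0.3 -1.  -1.6] gap 0.4
delta units [-0.0003 -0.0003  0.0006] twist -0.002 | alt twist 6.282
```

Request:
move_arm(deltas=[[0.002,0,0,0,20],[0.004,0,0,0,20],[0.006,0,0,0,20],[0.007,0,0,0,20],[0.007,0,0,0,20],[0.007,0,0,0,20],[0.007,0,0,0,20],[0.007,0,0,0,20]])

```text
t: 27.05
tcp_pos: [0.5139, 0.1427, 0.0207]
tool_rot: [0.67, 0.742, -0.001, 0.001]
force: [0.0, -7.1, -1.0]
finger_gap: 0.4
```

Run:
```python
from h import *
st();plan([*jig(-107,66),.0205],5.9)
```

```text
t 27.05 tcp [513.9 142.7  20.7] yaw 5.88 q [ 0.06  0.77  1.81 -0.    0.57 -0.04] F [ 0.  -7.1 -1. ] T [-1.21 -0.04 -0.03] gap 0.4
t 27.05 tcp [513.9 142.7  20.7] yaw 5.88 q6 -0.04 F [ 0.  -7.1 -1. ] gap 0.4
delta units [-0.0027 -0.0006  0.0005] twist -0.001 | alt twist 6.283
```

Contact (−7.1 N): all three bars are home. Releasing, rising, and on to the T-handle.

Request:
move_arm(deltas=[[0,0,0,0,56],[0,0,0,0,56],[0,0,0,0,56],[0,0,-0.03,0,56],[0,0,-0.12,0,56],[0,0,-0.22,0,56],[0,0,-0.32,0,56],[0,0,-0.42,0,56]])

```text
t: 27.72
tcp_pos: [0.513, 0.1445, 0.1912]
tool_rot: [0.67, 0.742, 0.0, -0.0]
force: [0.7, 0.4, -0.8]
finger_gap: 0.56
```

Run:
```python
from h import *
snap('wrist','w17'); W,p=cloud('w17'); 
m=(W[...,2]>.031)&(W[...,2]<.038)&(W[...,1]<.35); S=W[m];d=S[:,:2]-JO;J=np.c_[d@JX,d@JY]*1000
for y in(-66,0,66):
  q=J[(abs(J[:,1]-y)<30)&(J[:,0]<-45)];print('bar rear',np.percentile(q[:,0],.5),np.percentile(q[:,1],[1,99]))
print(jig(35,0)); plan([*jig(35,0),.24],77.7)
```

```text
bar rear -119.88506190117863 [-83.03696922 -47.65213292]
bar rear -119.37654681841828 [-16.81451021  18.44603474]
bar rear -119.82572015921377 [49.15036565 84.18845664]
[0.56363668 0.29002365]
t 27.77 tcp [517.9 145.1 199. ] yaw 5.9 q6 -0.04 F [ 1.8 -0.1  3.8] gap 0.559
delta units [ 0.3486  0.1525 -0.1004] twist -2.506 | alt twist 3.777
```

View pics/w17.png

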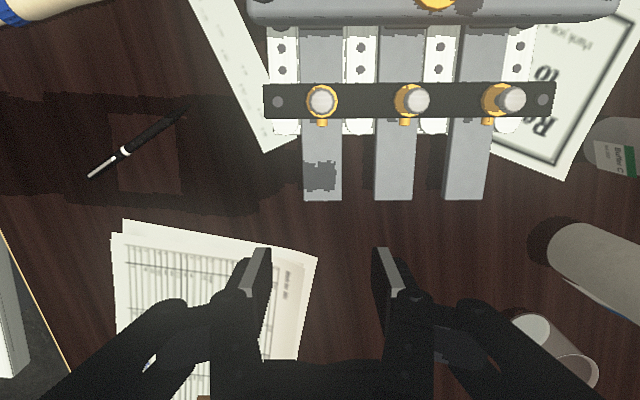

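All three bars are seated, rear ends level at row ~200. Now turning and moving over the T-handle.

Request:
move_arm(deltas=[[0,0,-0.05,-0.1,40],[0,0,-0.1,-0.22,40],[0.02,0,-0.12,-0.35,40],[0.04,0,-0.12,-0.45,40],[0.06,0,-0.12,-0.6,40],[0.08,0,-0.12,-0.7,40],[0.1,0,-0.12,-0.8,40],[0.12,0,-0.12,-0.9,40]])

```text
t: 28.43
tcp_pos: [0.5083, 0.1926, 0.2374]
tool_rot: [0.486, 0.874, 0.0, 0.0]
force: [0.2, 0.3, -0.0]
finger_gap: 0.401
```

Run:
```python
from h import *
plan([*jig(35,0),.24],77.7)
```

```text
t 28.43 tcp [508.3 192.6 237.4] yaw 31.79 q6 -0.4 F [ 0.2  0.3 -0. ] gap 0.401
delta units [ 0.1342  0.2459 -0.0062] twist -1.603 | alt twist 4.681
```

Request:
move_arm(deltas=[[0.01,0.03,0,-0.1,40],[0.03,0.06,0,-0.2,40],[0.05,0.1,0,-0.35,40],[0.07,0.14,0,-0.5,40],[0.09,0.18,0,-0.6,40],[0.115,0.22,0,-0.7,40],[0.134,0.246,0,-0.8,40],[0.134,0.246,0,-0.8,40]])

```text
t: 29.1
tcp_pos: [0.565, 0.2916, 0.2373]
tool_rot: [0.303, 0.953, 0.001, 0.001]
force: [-0.2, -0.7, -0.1]
finger_gap: 0.403
```

Request:
move_arm(deltas=[[0,0,0,-0.15,40],[0,0,0,-0.3,40],[0,0,0,-0.45,40],[0,0,0,-0.6,40],[0,0,0,-0.75,40],[0,0,0,-0.8,40],[0,0,0,-0.8,40],[0,0,0,-0.8,40]])

```text
t: 29.77
tcp_pos: [0.5639, 0.2886, 0.237]
tool_rot: [0.11, 0.994, -0.0, -0.0]
force: [-0.4, -1.1, 0.1]
finger_gap: 0.398
```

Run:
```python
from h import *
snap('wrist','w18'); W,p=cloud('w18')
S=W.reshape(-1,3); d=S[:,:2]-jig(35,0); S=S[(S[:,2]>.135)&(S[:,2]<.166)&(np.hypot(*d.T)<.05)]
r=cv2.minAreaRect((S[:,:2]*1000).astype(np.float32));print(len(S),r,np.percentile(S[:,2],[5,50,95,99]))
plan([*jig(35,0),.145],77.7)
```

```text
1891 ((562.5664672851562, 290.0897521972656), (16.27894401550293, 78.25225067138672), 78.22164916992188) [0.15191972 0.15540074 0.1580905  0.15890455]
t 29.82 tcp [564.  288.7 237. ] yaw 77.38 q6 -1.05 F [ 1.1 -0.4  0.5] gap 0.406
delta units [0.0016 0.003  0.23  ] twist -0.011 | alt twist 6.272
```

View pics/w18.png

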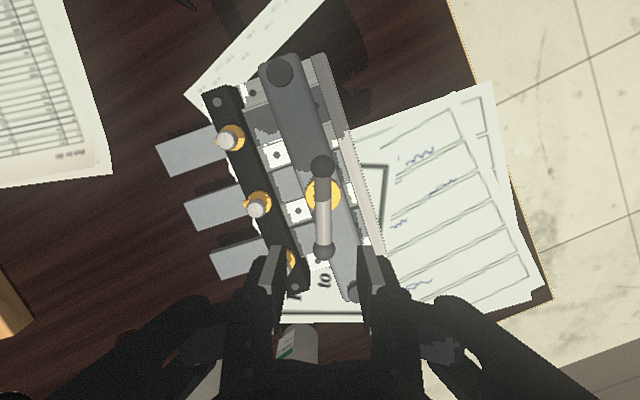

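Request:
move_arm(deltas=[[0.002,0.002,0.06,-0.015,40],[0.002,0.002,0.12,-0.015,40],[0.002,0.002,0.18,-0.015,40],[0.002,0.002,0.21,-0.015,40],[0.002,0.002,0.2275,-0.015,40],[0.002,0.002,0.2275,-0.015,40],[0.002,0.002,0.2275,-0.015,40],[0.002,0.002,0.2275,-0.015,40]], force=60)

```text
t: 30.48
tcp_pos: [0.565, 0.2904, 0.1471]
tool_rot: [0.106, 0.994, 0.001, 0.001]
force: [-0.2, 0.1, -0.3]
finger_gap: 0.402
```

Request:
move_arm(deltas=[[0,0,0,0,25],[0,0,0,0,15],[0,0,0,0,5],[0,0,0,0,5],[0,0,0,0,5],[0,0,0,0,5],[0,0,0,0,5],[0,0,0,0,5]])

```text
t: 31.15
tcp_pos: [0.5645, 0.2898, 0.1472]
tool_rot: [0.105, 0.994, -0.0, 0.001]
force: [-0.8, -1.9, 5.6]
finger_gap: 0.114
```

Run:
```python
from h import *
st()
```

```text
t 31.15 tcp [564.5 289.8 147.2] yaw 77.92 q [ 0.3   0.65  1.49 -0.    1.   -1.06] F [-0.8 -1.9  5.6] T [-0.46  0.17  0.1 ] gap 0.114
```

Request:
move_arm(deltas=[[0,0,0.0003,0.15,5],[0,0,0.0007,0.3,5],[0,0,0.001,0.45,5],[0,0,0.0014,0.6,5],[0,0,0.0018,0.75,5],[0,0,0.0021,0.9,5],[0,0,0.0024,1.0,5],[0,0,0.0024,1.0,5]])

```text
t: 31.82
tcp_pos: [0.5644, 0.2896, 0.1462]
tool_rot: [0.349, 0.937, -0.0, 0.001]
force: [-1.1, -3.0, 6.7]
finger_gap: 0.118
```

Run:
```python
from h import *
st()
```

```text
t 31.82 tcp [564.4 289.6 146.2] yaw 49.16 q [ 0.3   0.65  1.49 -0.    0.99 -0.56] F [-1.1 -3.   6.7] T [-0.53  0.2  -0.06] gap 0.118
```

Request:
move_arm(deltas=[[0,0,0.0003,0.15,5],[0,0,0.0007,0.3,5],[0,0,0.001,0.45,5],[0,0,0.0014,0.6,5],[0,0,0.0018,0.75,5],[0,0,0.0021,0.9,5],[0,0,0.0024,1.0,5],[0,0,0.0024,1.0,5]])

```text
t: 32.48
tcp_pos: [0.5642, 0.2894, 0.1452]
tool_rot: [0.57, 0.822, -0.0, 0.001]
force: [-1.5, -3.1, 6.8]
finger_gap: 0.115
```

Request:
move_arm(deltas=[[0,0,0.0003,0.15,5],[0,0,0.0007,0.3,5],[0,0,0.001,0.45,5],[0,0,0.0014,0.6,5],[0,0,0.0018,0.75,5],[0,0,0.0021,0.9,5],[0,0,0.0024,1.0,5],[0,0,0.0024,1.0,5]])

```text
t: 33.15
tcp_pos: [0.564, 0.2894, 0.1442]
tool_rot: [0.756, 0.655, -0.0, 0.001]
force: [-1.4, -3.7, 7.1]
finger_gap: 0.12
```

Run:
```python
from h import *
st()
```

```text
t 33.15 tcp [564.  289.4 144.2] yaw -8.14 q [ 0.3   0.66  1.49 -0.    0.99  0.44] F [-1.4 -3.7  7.1] T [-0.58  0.28 -0.06] gap 0.12
```

Request:
move_arm(deltas=[[0,0,0.0003,0.15,5],[0,0,0.0007,0.3,5],[0,0,0.001,0.45,5],[0,0,0.0014,0.6,5],[0,0,0.0018,0.75,5],[0,0,0.0021,0.9,5],[0,0,0.0024,1.0,5],[0,0,0.0024,1.0,5]])

```text
t: 33.82
tcp_pos: [0.5638, 0.2895, 0.1433]
tool_rot: [0.894, 0.448, -0.0, 0.0]
force: [-1.7, -3.0, 7.9]
finger_gap: 0.119
```

Request:
move_arm(deltas=[[0,0,0.0003,0.15,5],[0,0,0.0007,0.3,5],[0,0,0.001,0.45,5],[0,0,0.0014,0.6,5],[0,0,0.0018,0.75,5],[0,0,0.0021,0.9,5],[0,0,0.0024,1.0,5],[0,0,0.0024,1.0,5]])

```text
t: 34.48
tcp_pos: [0.5637, 0.2897, 0.1423]
tool_rot: [0.977, 0.213, -0.0, 0.0]
force: [-3.1, -3.4, 7.3]
finger_gap: 0.113
```

Run:
```python
from h import *
st()
```

```text
t 34.48 tcp [563.7 289.7 142.3] yaw -65.44 q [ 0.3   0.66  1.5  -0.    0.99  1.44] F [-3.1 -3.4  7.3] T [-0.46  0.4  -0.07] gap 0.113
```

Request:
move_arm(deltas=[[0,0,0.0003,0.12,5],[0,0,0.0006,0.24,5],[0,0,0.0009,0.36,5],[0,0,0.0012,0.48,5],[0,0,0.0015,0.6,5],[0,0,0.0018,0.72,5],[0,0,0.0021,0.86,5],[0,0,0.0024,1.0,5]])

```text
t: 35.15
tcp_pos: [0.5636, 0.2899, 0.1414]
tool_rot: [0.999, -0.036, 0.0, 0.0]
force: [-2.3, -3.0, 8.2]
finger_gap: 0.118
```

Run:
```python
from h import *
st()
```

```text
t 35.15 tcp [563.6 289.9 141.4] yaw -94.16 q [ 0.3   0.66  1.5  -0.    0.99  1.94] F [-2.3 -3.   8.2] T [-0.34  0.44  0.06] gap 0.118
```

Request:
move_arm(deltas=[[0,0,0.0003,0.12,5],[0,0,0.0006,0.24,5],[0,0,0.0009,0.36,5],[0,0,0.0012,0.48,5],[0,0,0.0015,0.6,5],[0,0,0.0018,0.72,5],[0,0,0.0021,0.86,5],[0,0,0.0024,1.0,5]])

```text
t: 35.82
tcp_pos: [0.5637, 0.2901, 0.1405]
tool_rot: [0.959, -0.282, 0.0, 0.0]
force: [-2.4, -1.9, 8.1]
finger_gap: 0.119
```

Run:
```python
from h import *
st()
```

```text
t 35.82 tcp [563.7 290.1 140.5] yaw -122.8 q [ 0.3   0.66  1.5  -0.    0.98  2.44] F [-2.4 -1.9  8.1] T [-0.25  0.46  0.2 ] gap 0.119
```

Request:
move_arm(deltas=[[0,0,0.0002,0.06,5],[0,0,0.0003,0.12,5],[0,0,0.0005,0.18,5],[0,0,0.0007,0.25,5],[0,0,0.0009,0.31,5],[0,0,0.001,0.38,5],[0,0,0.0011,0.44,5],[0,0,0.0012,0.5,5]])

```text
t: 36.48
tcp_pos: [0.5638, 0.2902, 0.1401]
tool_rot: [0.917, -0.399, 0.0, -0.0]
force: [-2.9, -1.9, 7.9]
finger_gap: 0.118
```

Run:
```python
from h import *
st()
```

```text
t 36.48 tcp [563.8 290.2 140.1] yaw -137.0 q [ 0.3   0.66  1.5  -0.    0.98  2.69] F [-2.9 -1.9  7.9] T [-0.25  0.43  0.2 ] gap 0.118
```

Request:
move_arm(deltas=[[0,0,0,0,45],[0,0,0,0,45],[0,0,0,0,45],[0,0,-0.06,0,45],[0,0,-0.11,-0.05,45],[0,0,-0.11,-0.3,45],[0,0,-0.11,-0.55,45],[0,0,-0.11,-0.783,45]])

```text
t: 37.15
tcp_pos: [0.5641, 0.2903, 0.1828]
tool_rot: [0.978, -0.209, 0.0, -0.0]
force: [-0.6, 0.3, 0.4]
finger_gap: 0.451
```

Request:
move_arm(deltas=[[0,0,0,-0.2,45],[0,0,0,-0.4,45],[0,0,0,-0.6,45],[0,0,0,-0.8,45],[0,0,0,-1.0,45],[0,0,0,-1.0,45],[0,0,0,-1.0,45],[0,0,0,-1.0,45]])

```text
t: 37.82
tcp_pos: [0.5639, 0.2901, 0.1823]
tool_rot: [0.999, 0.035, -0.0, -0.0]
force: [0.4, -0.6, -0.1]
finger_gap: 0.447
```

Request:
move_arm(deltas=[[0,0,0,-0.2,45],[0,0,0,-0.4,45],[0,0,0,-0.6,45],[0,0,0,-0.8,45],[0,0,0,-1.0,45],[0,0,0,-1.0,45],[0,0,0,-1.0,45],[0,0,0,-1.0,45]])

```text
t: 38.48
tcp_pos: [0.5639, 0.2901, 0.1825]
tool_rot: [0.96, 0.281, -0.0, -0.0]
force: [0.3, -0.7, 0.8]
finger_gap: 0.45
```

Request:
move_arm(deltas=[[0,0,0,-0.2,45],[0,0,0,-0.4,45],[0,0,0,-0.6,45],[0,0,0,-0.8,45],[0,0,0,-1.0,45],[0,0,0,-1.0,45],[0,0,0,-1.0,45],[0,0,0,-1.0,45]])

```text
t: 39.15
tcp_pos: [0.5639, 0.2901, 0.1825]
tool_rot: [0.861, 0.509, -0.0, -0.0]
force: [0.1, 0.7, 0.4]
finger_gap: 0.448
```

Request:
move_arm(deltas=[[0,0,0,-0.2,45],[0,0,0,-0.4,45],[0,0,0,-0.6,45],[0,0,0,-0.8,45],[0,0,0,-1.0,45],[0,0,0,-1.0,45],[0,0,0,-1.0,45],[0,0,0,-1.0,45]])

```text
t: 39.82
tcp_pos: [0.5639, 0.2901, 0.1825]
tool_rot: [0.708, 0.706, 0.0, 0.0]
force: [0.3, -0.4, -0.8]
finger_gap: 0.449
```

Run:
```python
from h import *
st(); plan([.5638,.2902,.142],-137)
```

```text
t 39.82 tcp [563.9 290.1 182.5] yaw -0.11 q [ 0.3   0.61  1.46 -0.    1.07  0.3 ] F [ 0.3 -0.4 -0.8] T [-0.03  0.04 -0.01] gap 0.449
t 39.82 tcp [563.9 290.1 182.5] yaw -0.11 q6 0.3 F [ 0.3 -0.4 -0.8] gap 0.449
delta units [ 0.0002 -0.0003  0.1013] twist -1.505 | alt twist 4.778
```

Request:
move_arm(deltas=[[0,0,0,-0.2,45],[0,0,0,-0.4,45],[0,0,0,-0.6,45],[0,0,0,-0.8,45],[0,0,0,-1.0,45],[0,0,0,-1.0,45],[0,0,0,-1.0,45],[0,0,0,-1.0,45]])

```text
t: 40.48
tcp_pos: [0.5639, 0.2901, 0.1825]
tool_rot: [0.511, 0.86, -0.0, -0.0]
force: [-0.0, -0.6, 0.0]
finger_gap: 0.449
```

Request:
move_arm(deltas=[[0,0,0,-0.2,45],[0,0,0,-0.4,45],[0,0,0,-0.505,45],[0,0,0,-0.505,45],[0,0,0.04,-0.505,45],[0,0,0.08,-0.505,45],[0,0,0.102,-0.505,45],[0,0,0.102,-0.505,45]])

```text
t: 41.15
tcp_pos: [0.5623, 0.2896, 0.1394]
tool_rot: [0.398, 0.917, -0.002, -0.002]
force: [0.2, -1.1, 0.4]
finger_gap: 0.448
```

Request:
move_arm(deltas=[[0,0,0,0,25],[0,0,0,0,15],[0,0,0,0,5],[0,0,0,0,5],[0,0,0,0,5],[0,0,0,0,5],[0,0,0,0,5],[0,0,0,0,5]])

```text
t: 41.82
tcp_pos: [0.5641, 0.2899, 0.1426]
tool_rot: [0.397, 0.918, -0.0, 0.0]
force: [-1.8, -1.9, 5.5]
finger_gap: 0.117
```

Run:
```python
from h import *
st()
```

```text
t 41.82 tcp [564.1 289.9 142.6] yaw 43.18 q [ 0.3   0.66  1.49 -0.    0.99 -0.45] F [-1.8 -1.9  5.5] T [-0.45  0.3   0.11] gap 0.117
```

Regripped. Continuing to turn, watching Tz.

Request:
move_arm(deltas=[[0,0,0.0002,0.06,5],[0,0,0.0003,0.12,5],[0,0,0.0005,0.18,5],[0,0,0.0007,0.25,5],[0,0,0.0009,0.31,5],[0,0,0.001,0.38,5],[0,0,0.0011,0.44,5],[0,0,0.0012,0.5,5]])

```text
t: 42.48
tcp_pos: [0.5641, 0.2899, 0.1422]
tool_rot: [0.509, 0.861, -0.0, 0.0]
force: [-1.8, -3.4, 5.8]
finger_gap: 0.117
```

Run:
```python
from h import *
st()
```

```text
t 42.48 tcp [564.1 289.9 142.2] yaw 28.82 q [ 0.3   0.66  1.49 -0.    0.99 -0.2 ] F [-1.8 -3.4  5.8] T [-0.43  0.35  0.35] gap 0.117
```

Request:
move_arm(deltas=[[0,0,0.0002,0.06,5],[0,0,0.0003,0.12,5],[0,0,0.0005,0.18,5],[0,0,0.0007,0.25,5],[0,0,0.0009,0.31,5],[0,0,0.001,0.38,5],[0,0,0.0011,0.44,5],[0,0,0.0012,0.5,5]])

```text
t: 43.15
tcp_pos: [0.5641, 0.2899, 0.1418]
tool_rot: [0.612, 0.791, 0.0, 0.001]
force: [-2.6, -2.9, 5.8]
finger_gap: 0.116
```

Run:
```python
from h import *
st()
```

```text
t 43.15 tcp [564.1 289.9 141.8] yaw 14.52 q [ 0.3   0.66  1.5  -0.    0.99  0.05] F [-2.6 -2.9  5.8] T [-0.5   0.32  0.42] gap 0.116
```

Request:
move_arm(deltas=[[0,0,0.0002,0.06,5],[0,0,0.0003,0.12,5],[0,0,0.0005,0.18,5],[0,0,0.0007,0.25,5],[0,0,0.0009,0.31,5],[0,0,0.001,0.38,5],[0,0,0.0011,0.44,5],[0,0,0.0012,0.5,5]])

```text
t: 43.82
tcp_pos: [0.5641, 0.2899, 0.1413]
tool_rot: [0.706, 0.708, 0.0, 0.001]
force: [-2.2, -1.8, 6.7]
finger_gap: 0.118
```

Run:
```python
from h import *
st()
```

```text
t 43.82 tcp [564.1 289.9 141.3] yaw 0.22 q [ 0.3   0.66  1.5  -0.    0.98  0.3 ] F [-2.2 -1.8  6.7] T [-0.42  0.36  0.48] gap 0.118
```

Firm: 0.48 N·m, about 0.36 over the running torque. Releasing.

Request:
move_arm(deltas=[[0,0,0,0,45],[0,0,0,0,45],[0,0,0,0,45],[0,0,-0.06,0,45],[0,0,-0.14,0,45],[0,0,-0.22,0,45],[0,0,-0.28,0,45],[0,0,-0.3,0,45]])

```text
t: 44.48
tcp_pos: [0.5664, 0.2913, 0.2647]
tool_rot: [0.706, 0.708, 0.004, 0.002]
force: [0.2, 0.1, 0.2]
finger_gap: 0.453
```

Run:
```python
from h import *
snap('wrist','w19'); st()
# mallet grip: handle axis from top0
W,p=cloud('top0'); S=W[225:300,415:465].reshape(-1,3)
h=S[(S[:,2]>.078)&(S[:,2]<.09)]; c,r=cv2.minEnclosingCircle((h[:,:2]*1000).astype(np.float32)); print('head',c,r,h[:,2].mean())
q=S[(S[:,2]>.053)&(S[:,2]<.063)&(S[:,0]>.432)&(S[:,0]<.505)]
l=cv2.fitLine((q[:,:2]*1000).astype(np.float32),cv2.DIST_HUBER,0,.01,.01).ravel();print('line',l,np.degrees(np.arctan2(l[1],l[0])))
plan([.485,-.402,.2],-4)
```

```text
t 44.53 tcp [566.2 291.2 264.4] yaw 0.21 q [0.3  0.52 1.38 0.   1.23 0.3 ] F [-0.5  0.6  0.7] T [-0.03 -0.    0.02] gap 0.449
head (538.7181396484375, -409.3194580078125) 21.361099243164062 0.08002928875129692
line [ 9.8621970e-01 -1.6544108e-01  4.6847000e+02 -3.9713519e+02] -9.522859
t 44.53 tcp [566.2 291.2 264.4] yaw 0.21 q6 0.3 F [-0.5  0.6  0.7] gap 0.449
delta units [-1.7327 -0.2106  0.154 ] twist 0.147 | alt twist -6.136
```

View pics/w19.png

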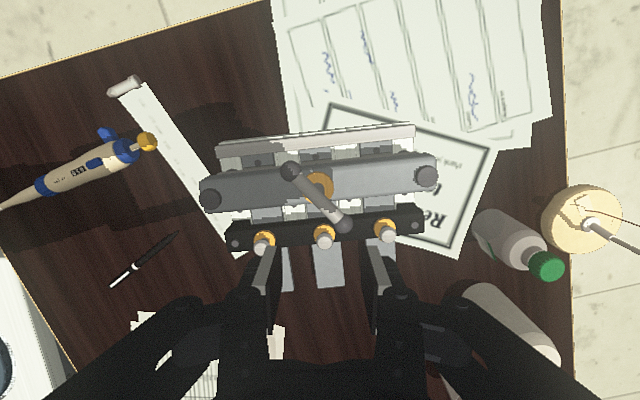

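The T-handle's cross bar now lies diagonally (px 290,170 to 345,225), not along my last grip. It either slipped in the grip or sprang back, so I'll measure it.

Run:
```python
from h import *
for n,lo in(('w18',.14),('w19',.125)):
    W,p=cloud(n)
    S=W.reshape(-1,3); d=S[:,:2]-jig(35,0); S=S[(S[:,2]>lo)&(S[:,2]<.166)&(np.hypot(*d.T)<.05)]
    r=cv2.minAreaRect((S[:,:2]*1000).astype(np.float32));print(n,len(S),r,np.percentile(S[:,2],[5,25,50,75,95,99]))
```

```text
w18 1891 ((562.5664672851562, 290.0897521972656), (16.27894401550293, 78.25225067138672), 78.22164916992188) [0.15191972 0.15415416 0.15540074 0.15636163 0.1580905  0.15890455]
w19 1532 ((563.1159057617188, 289.9849548339844), (16.798240661621094, 78.29815673828125), 44.036338806152344) [0.14334236 0.14671435 0.14818498 0.14927476 0.15100032 0.15170449]
```

Request:
move_arm(deltas=[[0,0,0,-0.2,45],[0,0,0,-0.4,45],[0,0,0,-0.6,45],[0,0,0,-0.8,45],[0,0,0,-0.95,45],[0,0,0,-0.95,45],[0,0,0,-0.95,45],[0,0,0,-0.95,45]])

```text
t: 45.2
tcp_pos: [0.5635, 0.29, 0.259]
tool_rot: [0.52, 0.854, -0.001, -0.001]
force: [-0.1, -1.1, -0.1]
finger_gap: 0.456
```

Request:
move_arm(deltas=[[0,0,0,-0.2,45],[0,0,0,-0.4,45],[0,0,0,-0.58,45],[0,0,0,-0.58,45],[0,0,0,-0.58,45],[0,0,0,-0.58,45],[0,0,0,-0.58,45],[0,0,0,-0.58,45]])

```text
t: 45.87
tcp_pos: [0.5639, 0.2901, 0.2602]
tool_rot: [0.391, 0.92, -0.0, -0.0]
force: [-0.3, -0.3, 0.1]
finger_gap: 0.449
```

Run:
```python
from h import *
snap('wrist','w20');snap('scene','s20'); plan([.5636,.290,.134],44.0)
cv2.imwrite('pics/s20b.png',cv2.resize(cv2.imread('pics/s20.png')[140:215,215:340],None,fx=6,fy=6,interpolation=cv2.INTER_CUBIC))
W,p=cloud('w20')
S=W.reshape(-1,3); d=S[:,:2]-jig(35,0); S=S[(S[:,2]>.13)&(S[:,2]<.166)&(np.hypot(*d.T)<.05)]
r=cv2.minAreaRect((S[:,:2]*1000).astype(np.float32));print(len(S),r,np.percentile(S[:,2],[5,25,50,75,95,99]))
```

```text
t 45.97 tcp [563.9 290.1 260.3] yaw 43.99 q6 -0.47 F [-0.4  0.1  1.1] gap 0.452
delta units [ 3.000e-04 -8.000e-04  3.157e-01] twist -0.0 | alt twist 6.283
1512 ((562.2406616210938, 290.6059875488281), (16.267772674560547, 76.54637908935547), 43.7788200378418) [0.14462311 0.14706665 0.14835062 0.14934535 0.1510433  0.15175091]
```

View pics/w20.png

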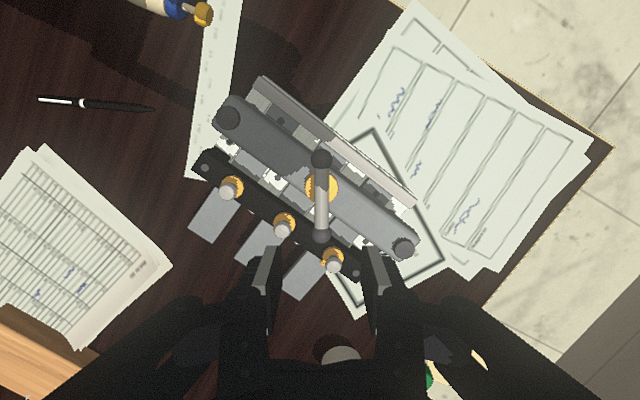

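View pics/s20b.png

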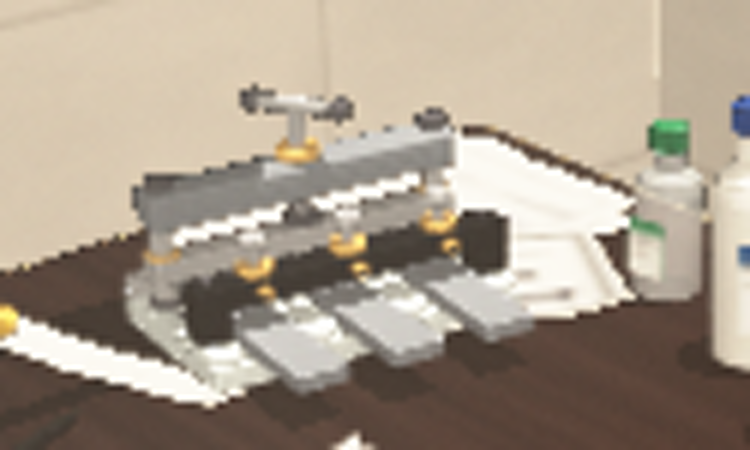

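The cross bar is aligned with the tool again (px 322,155–240). I'll grip it lower and harder.

Request:
move_arm(deltas=[[0,-0.001,0.08,0,45],[0,-0.001,0.16,0,45],[0,-0.001,0.24,0,45],[0,-0.001,0.29,0,45],[0,-0.001,0.3135,0,45],[0,-0.001,0.3135,0,45],[0,-0.001,0.3135,0,45],[0,-0.001,0.3135,0,45]], force=120)

```text
t: 46.63
tcp_pos: [0.565, 0.2903, 0.1366]
tool_rot: [0.391, 0.921, 0.001, 0.001]
force: [0.8, 0.4, -0.1]
finger_gap: 0.452
```

Request:
move_arm(deltas=[[0,0,0,0,25],[0,0,0,0,15],[0,0,0,0,5],[0,0,0,0,5],[0,0,0,0,5],[0,0,0,0,5],[0,0,0,0,5],[0,0,0,0,5]])

```text
t: 47.3
tcp_pos: [0.5642, 0.2898, 0.1369]
tool_rot: [0.39, 0.921, 0.0, 0.001]
force: [-0.8, -1.6, 5.2]
finger_gap: 0.104
```

Run:
```python
from h import *
st();snap('wrist','w21')
```

```text
t 47.3 tcp [564.2 289.8 136.9] yaw 44.04 q [ 0.3   0.67  1.5  -0.    0.97 -0.47] F [-0.8 -1.6  5.2] T [-0.23  0.25  0.06] gap 0.104
```

View pics/w21.png

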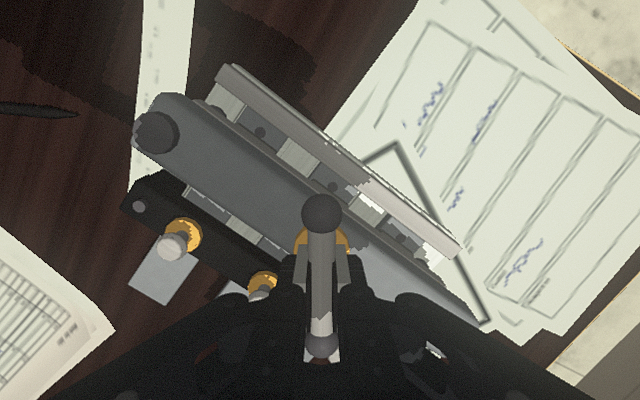

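The cross bar is firmly between the pads (px 322,215–345). Turning a quarter rad at a time.

Request:
move_arm(deltas=[[0,0,0.0002,0.06,5],[0,0,0.0003,0.12,5],[0,0,0.0005,0.18,5],[0,0,0.0007,0.25,5],[0,0,0.0009,0.31,5],[0,0,0.001,0.38,5],[0,0,0.0011,0.44,5],[0,0,0.0012,0.5,5]])

```text
t: 48.02
tcp_pos: [0.5641, 0.2897, 0.1364]
tool_rot: [0.502, 0.865, 0.0, 0.001]
force: [-2.0, -1.9, 6.2]
finger_gap: 0.101
```

Run:
```python
from h import *
st();snap('wrist','w22')
```

```text
t 48.02 tcp [564.1 289.7 136.4] yaw 29.72 q [ 0.3   0.67  1.5  -0.    0.97 -0.22] F [-2.  -1.9  6.2] T [-0.22  0.27  0.3 ] gap 0.101
```

View pics/w22.png

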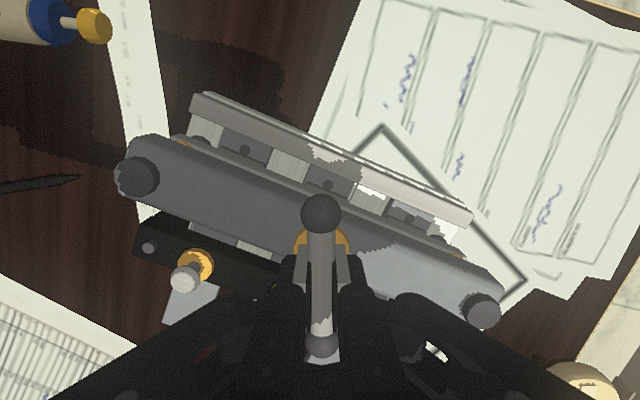

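The cross bar is following the grip. Continuing.

Request:
move_arm(deltas=[[0,0,0.0002,0.06,5],[0,0,0.0003,0.12,5],[0,0,0.0005,0.18,5],[0,0,0.0007,0.25,5],[0,0,0.0009,0.31,5],[0,0,0.001,0.38,5],[0,0,0.0011,0.44,5],[0,0,0.0012,0.5,5]])

```text
t: 48.73
tcp_pos: [0.5641, 0.2897, 0.136]
tool_rot: [0.606, 0.796, 0.0, 0.001]
force: [-0.7, -1.4, 6.1]
finger_gap: 0.1
```

Run:
```python
from h import *
st()
```

```text
t 48.73 tcp [564.1 289.7 136. ] yaw 15.42 q [ 0.3   0.67  1.5  -0.    0.97  0.03] F [-0.7 -1.4  6.1] T [-0.24  0.3   0.39] gap 0.1
```

Request:
move_arm(deltas=[[0,0,0.0002,0.06,5],[0,0,0.0003,0.12,5],[0,0,0.0005,0.18,5],[0,0,0.0007,0.25,5],[0,0,0.0009,0.31,5],[0,0,0.001,0.38,5],[0,0,0.0011,0.44,5],[0,0,0.0012,0.5,5]])

```text
t: 49.4
tcp_pos: [0.5641, 0.2898, 0.1356]
tool_rot: [0.7, 0.714, 0.001, 0.001]
force: [-1.6, -0.8, 6.1]
finger_gap: 0.103
```

Run:
```python
from h import *
st();snap('wrist','w23')
```

```text
t 49.4 tcp [564.1 289.8 135.6] yaw 1.12 q [ 0.3   0.67  1.5  -0.    0.97  0.28] F [-1.6 -0.8  6.1] T [-0.27  0.27  0.49] gap 0.103
```

View pics/w23.png

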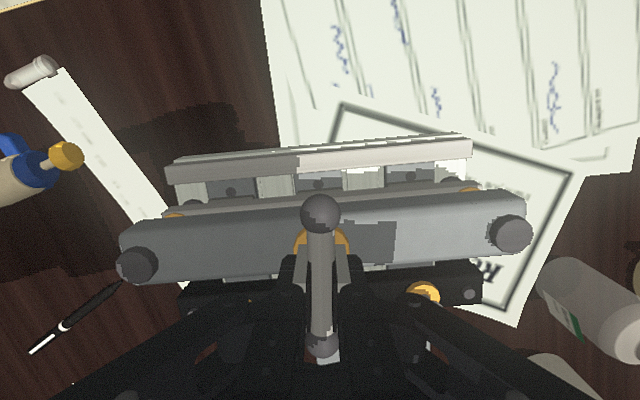

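Request:
move_arm(deltas=[[0,0,0,0,15],[0,0,0,0,20],[0,0,0,0,25],[0,0,0,0,30],[0,0,0,0,35],[0,0,0,0,40],[0,0,0,0,40],[0,0,0,0,40]])

```text
t: 50.12
tcp_pos: [0.5636, 0.29, 0.1331]
tool_rot: [0.701, 0.714, -0.0, -0.0]
force: [-0.4, 0.9, 0.2]
finger_gap: 0.4
```

Run:
```python
from h import *
st();snap('wrist','w24')
```

```text
t 50.12 tcp [563.6 290.  133.1] yaw 1.05 q [0.3  0.67 1.5  0.   0.97 0.28] F [-0.4  0.9  0.2] T [ 0.12 -0.05  0.04] gap 0.4
```

View pics/w24.png

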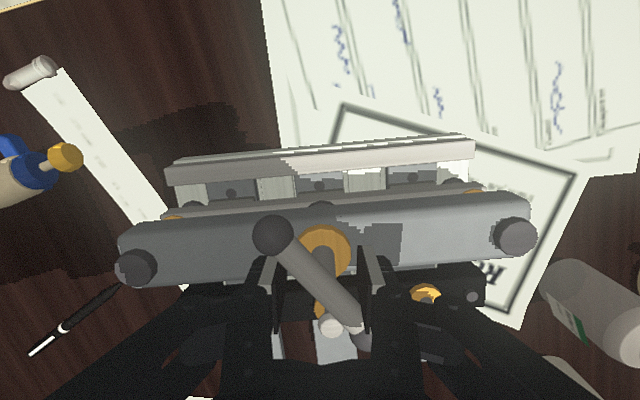

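The handle springs back ~40° when I let go, so the spring torque overcomes the screw friction. I'll realign on it, tighten again past firm, then ease the torque off slowly before releasing so it keeps as much clamp as friction can hold.

Request:
move_arm(deltas=[[0,0,0,-0.15,45],[0,0,0,-0.3,45],[0,0,0,-0.45,45],[0,0,0,-0.6,45],[0,0,0,-0.75,45],[0,0,0,-0.9,45],[0,0,0,-0.9,45],[0,0,0,-0.9,45]])

```text
t: 50.83
tcp_pos: [0.5635, 0.2897, 0.1332]
tool_rot: [0.525, 0.851, -0.0, -0.0]
force: [0.9, 0.1, -0.5]
finger_gap: 0.45
```

Request:
move_arm(deltas=[[0,0,0,-0.15,45],[0,0,0,-0.3,45],[0,0,0,-0.45,45],[0,0,0,-0.55,45],[0,0,0,-0.55,45],[0,0,0,-0.55,45],[0,0,0,-0.55,45],[0,0,0,-0.55,45]])

```text
t: 51.5
tcp_pos: [0.5636, 0.2898, 0.1334]
tool_rot: [0.403, 0.915, -0.0, -0.0]
force: [-0.7, 0.2, -0.6]
finger_gap: 0.447
```

Run:
```python
from h import *
st();snap('wrist','w25')
W,p=cloud('w25')
S=W.reshape(-1,3); d=S[:,:2]-jig(35,0); S=S[(S[:,2]>.13)&(S[:,2]<.166)&(np.hypot(*d.T)<.05)]
m=(abs(W[...,2]-.145)<.008)&(np.hypot(*(np.moveaxis(W[...,:2],-1,0)-jig(35,0)[:,None,None]))<.045)
print(m.sum()); S=W[m]; l=cv2.fitLine((S[:,:2]*1000).astype(np.float32),cv2.DIST_HUBER,0,.01,.01).ravel();print(np.degrees(np.arctan2(l[1],l[0]))-90,S[:,2].mean())
```

```text
t 51.5 tcp [563.6 289.8 133.4] yaw 42.53 q [ 0.3   0.67  1.5  -0.    0.97 -0.44] F [-0.7  0.2 -0.6] T [-0.   -0.   -0.02] gap 0.447
6708
-135.9609 0.14745133877961922
```

View pics/w25.png

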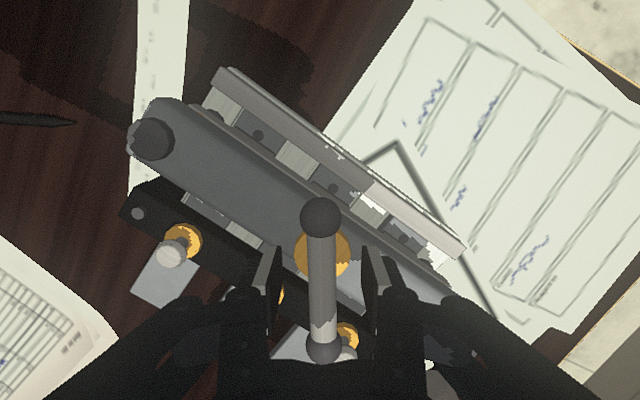

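Request:
move_arm(deltas=[[0,0,-0.006,-0.05,25],[0,0,-0.006,-0.05,15],[0,0,-0.006,-0.05,5],[0,0,-0.006,-0.05,5],[0,0,-0.006,-0.05,5],[0,0,-0.006,-0.05,5],[0,0,-0.006,-0.05,5],[0,0,-0.006,-0.05,5]])

```text
t: 52.22
tcp_pos: [0.5639, 0.29, 0.1364]
tool_rot: [0.391, 0.921, 0.0, 0.0]
force: [-0.2, 0.1, 4.6]
finger_gap: 0.105
```

Run:
```python
from h import *
st()
```

```text
t 52.22 tcp [563.9 290.  136.4] yaw 44.02 q [ 0.3   0.67  1.5   0.    0.97 -0.47] F [-0.2  0.1  4.6] T [-0.03  0.16 -0.02] gap 0.105
```

Request:
move_arm(deltas=[[0,0,0.0003,0.12,5],[0,0,0.0006,0.24,5],[0,0,0.0009,0.36,5],[0,0,0.0012,0.48,5],[0,0,0.0015,0.6,5],[0,0,0.0018,0.72,5],[0,0,0.0021,0.86,5],[0,0,0.0024,1.0,5]])

```text
t: 52.88
tcp_pos: [0.564, 0.29, 0.1356]
tool_rot: [0.607, 0.795, 0.0, 0.001]
force: [-1.7, -0.2, 5.4]
finger_gap: 0.101
```

Run:
```python
from h import *
st()
```

```text
t 52.88 tcp [564.  290.  135.6] yaw 15.29 q [ 0.3   0.67  1.5  -0.    0.97  0.03] F [-1.7 -0.2  5.4] T [0.02 0.18 0.41] gap 0.101
```

Request:
move_arm(deltas=[[0,0,0.0002,0.08,5],[0,0,0.0004,0.16,5],[0,0,0.0006,0.24,5],[0,0,0.0008,0.32,5],[0,0,0.001,0.4,5],[0,0,0.0012,0.5,5],[0,0,0.0012,0.5,5],[0,0,0.0012,0.5,5]])

```text
t: 53.55
tcp_pos: [0.5641, 0.29, 0.1351]
tool_rot: [0.7, 0.714, 0.001, 0.0]
force: [-1.8, -1.1, 7.2]
finger_gap: 0.101
```

Run:
```python
from h import *
st()
```

```text
t 53.55 tcp [564.1 290.  135.1] yaw 1.11 q [ 0.3   0.67  1.5  -0.    0.97  0.28] F [-1.8 -1.1  7.2] T [0.   0.14 0.23] gap 0.101
```

Request:
move_arm(deltas=[[0,0,-0.0002,-0.06,5],[0,0,-0.0003,-0.12,5],[0,0,-0.0005,-0.18,5],[0,0,-0.0007,-0.25,5],[0,0,-0.0009,-0.31,5],[0,0,-0.001,-0.38,5],[0,0,-0.0012,-0.5,5],[0,0,-0.0012,-0.5,5]])

```text
t: 54.22
tcp_pos: [0.564, 0.29, 0.1356]
tool_rot: [0.605, 0.796, 0.0, 0.0]
force: [-1.0, -0.3, 5.3]
finger_gap: 0.102
```

Run:
```python
from h import *
st()
```

```text
t 54.22 tcp [564.  290.  135.6] yaw 15.57 q [ 0.3   0.67  1.5  -0.    0.97  0.03] F [-1.  -0.3  5.3] T [0.02 0.14 0.39] gap 0.102
```

Request:
move_arm(deltas=[[0,0,-0.0001,-0.04,5],[0,0,-0.0002,-0.08,5],[0,0,-0.0003,-0.12,5],[0,0,-0.0004,-0.16,5],[0,0,-0.0005,-0.2,5],[0,0,-0.0006,-0.25,5],[0,0,-0.0006,-0.25,5],[0,0,-0.0006,-0.25,5]])

```text
t: 54.88
tcp_pos: [0.564, 0.29, 0.1358]
tool_rot: [0.555, 0.832, 0.0, 0.001]
force: [-0.7, -0.0, 5.8]
finger_gap: 0.103
```

Run:
```python
from h import *
st()
```

```text
t 54.88 tcp [564.  290.  135.8] yaw 22.63 q [ 0.3   0.67  1.5  -0.    0.97 -0.1 ] F [-0.7 -0.   5.8] T [-0.01  0.1   0.33] gap 0.103
```

Request:
move_arm(deltas=[[0,0,-0.0002,-0.06,5],[0,0,-0.0003,-0.12,5],[0,0,-0.0005,-0.18,5],[0,0,-0.0006,-0.25,5],[0,0,-0.0006,-0.25,5],[0,0,-0.0006,-0.25,5],[0,0,-0.0006,-0.25,5],[0,0,-0.0006,-0.25,5]])

```text
t: 55.55
tcp_pos: [0.5639, 0.29, 0.136]
tool_rot: [0.502, 0.865, 0.0, 0.0]
force: [-1.1, 0.4, 5.6]
finger_gap: 0.102
```

Run:
```python
from h import *
st()
```

```text
t 55.55 tcp [563.9 290.  136. ] yaw 29.78 q [ 0.3   0.67  1.5  -0.    0.97 -0.22] F [-1.1  0.4  5.6] T [-0.06  0.14  0.33] gap 0.102
```

Request:
move_arm(deltas=[[0,0,0,0,5],[0,0,0,0,5],[0,0,0,0,5],[0,0,0,0,5],[0,0,0,0,5],[0,0,0,0,5],[0,0,0,0,5],[0,0,0,0,5]])

```text
t: 56.22
tcp_pos: [0.564, 0.29, 0.136]
tool_rot: [0.502, 0.865, 0.0, 0.001]
force: [-0.6, -0.6, 5.0]
finger_gap: 0.104
```

Run:
```python
from h import *
st()
```

```text
t 56.22 tcp [564. 290. 136.] yaw 29.78 q [ 0.3   0.67  1.5  -0.    0.97 -0.22] F [-0.6 -0.6  5. ] T [0.02 0.21 0.28] gap 0.104
```

Run:
```python
from h import *
st();snap('wrist','w26')
W,p=cloud('w26')
m=(W[...,2]>.142)&(W[...,2]<.153)&(np.hypot(*(np.moveaxis(W[...,:2],-1,0)-jig(35,0)[:,None,None]))<.045)
n,l,s,c=cv2.connectedComponentsWithStats(m.astype(np.uint8)); i=1+np.argmax(s[1:,4]); S=W[l==i]; r=cv2.fitLine((S[:,:2]*1000).astype(np.float32),cv2.DIST_HUBER,0,.01,.01).ravel();print(s[i],np.degrees(np.arctan2(r[1],r[0]))-90,np.median(S[:,2]))
```

```text
t 56.22 tcp [564. 290. 136.] yaw 29.78 q [ 0.3   0.67  1.5  -0.    0.97 -0.22] F [-0.6 -0.6  5. ] T [0.02 0.21 0.28] gap 0.104
[ 278  195   89  165 5259] -149.80559 0.14815532285363536
```

View pics/w26.png

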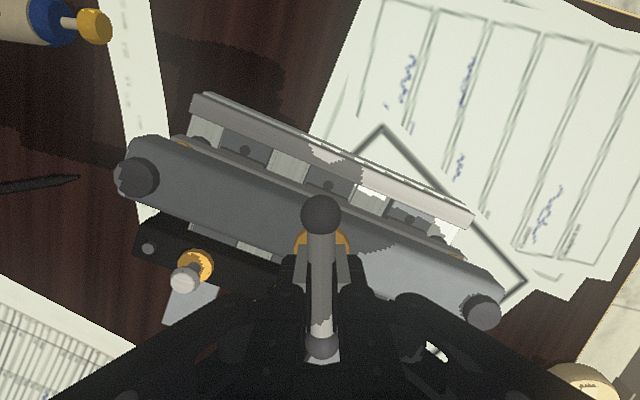

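Run:
```python
from h import *
for n,h in (('w20',0),('w21',0),('w22',0),('w23',0),('w24',0),('w25',0),('w26',0)):
    W,p=cloud(n); C=p.astype(int)
    m=(W[...,2]>.140)&(W[...,2]<.156)&(np.hypot(*(np.moveaxis(W[...,:2],-1,0)-jig(35,0)[:,None,None]))<.047)
    d=np.hypot(*(np.moveaxis(W[...,:2],-1,0)-jig(35,0)[:,None,None]))
    S=W[m]; 
    b=W[(d<.04)&(d>.03)&(W[...,2]>.14)&(W[...,2]<.16)]
    br=W[(W[...,2]>.1)&(W[...,2]<.112)]
    print(n,len(S),'ball top',np.percentile(b[:,2],[95,99]).round(4),'cross p90',np.percentile(S[:,2],90).round(4),'bridge',np.median(br[:,2]).round(4))
```

```text
w20 1512 ball top [0.1515 0.1523] cross p90 0.1505 bridge 0.1073
w21 5567 ball top [0.1515 0.152 ] cross p90 0.1514 bridge 0.1073
w22 5582 ball top [0.1512 0.1517] cross p90 0.1511 bridge 0.1074
w23 5566 ball top [0.1502 0.1509] cross p90 0.1504 bridge 0.1074
w24 6330 ball top [0.1516 0.153 ] cross p90 0.1512 bridge 0.1073
w25 6768 ball top [0.152  0.1545] cross p90 0.1513 bridge 0.1073
w26 5629 ball top [0.1511 0.1518] cross p90 0.151 bridge 0.1074
```

Request:
move_arm(deltas=[[0,0,0,0,15],[0,0,0,0,20],[0,0,0,0,25],[0,0,0,0,30],[0,0,0,0,35],[0,0,0,0,45],[0,0,0,0,45],[0,0,0,0,45]])

```text
t: 56.93
tcp_pos: [0.5636, 0.2898, 0.1353]
tool_rot: [0.502, 0.865, -0.0, -0.0]
force: [0.0, -0.9, 0.2]
finger_gap: 0.449
```

```bash
cat >> h.py <<'E'
def tang(n):
    snap('wrist',n); W,p=cloud(n); d=np.hypot(*(np.moveaxis(W[...,:2],-1,0)-jig(35,0)[:,None,None]))
    m=(W[...,2]>.140)&(W[...,2]<.156)&(d<.045)
    k,l,s,c=cv2.connectedComponentsWithStats(m.astype(np.uint8)); i=1+np.argmax(s[1:,4]); S=W[l==i]; r=cv2.fitLine((S[:,:2]*1000).astype(np.float32),cv2.DIST_HUBER,0,.01,.01).ravel();print('T normal yaw',(np.degrees(np.arctan2(r[1],r[0]))-90)%180,s[i,4])
E
python3 - <<'E'
from h import *
st();tang('w27')
E
```

```text
t 56.93 tcp [563.6 289.8 135.3] yaw 29.7 q [ 0.3   0.67  1.5  -0.    0.97 -0.22] F [ 0.  -0.9  0.2] T [0.02 0.02 0.03] gap 0.449
T normal yaw 44.02423 4967
```

View pics/w27.png

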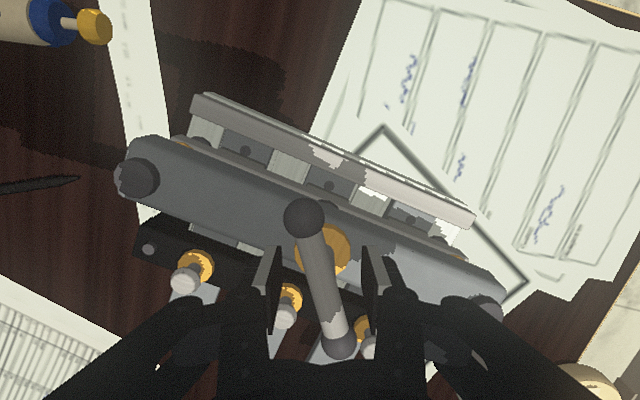

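The handle rests at exactly 44.0° again. That is a repeatable friction-held position, and the model fits: contact at about 63°, firm reached at 0.49 N·m. Clamping is done. Moving to the mallet.

Request:
move_arm(deltas=[[0,0,-0.06,0,45],[0,0,-0.14,0,45],[0,0,-0.22,0.1,45],[0,0,-0.28,0.25,45],[0,0,-0.3,0.4,45],[0,0,-0.3,0.6,60],[0,0,-0.3,0.8,60],[0,0,-0.3,0.97,60]])

```text
t: 57.65
tcp_pos: [0.5636, 0.2898, 0.2559]
tool_rot: [0.697, 0.717, 0.0, 0.0]
force: [-0.3, 0.6, -0.5]
finger_gap: 0.602
```

Run:
```python
from h import *
plan([.4828,-.4012,.2],-98.5)
```

```text
t 57.65 tcp [563.6 289.8 255.9] yaw 1.65 q6 0.27 F [-0.3  0.6 -0.5] gap 0.602
delta units [-1.7211 -0.2517  0.1392] twist -2.787 | alt twist 3.496
```

Request:
move_arm(deltas=[[-0.06,-0.01,0,0.1,70],[-0.14,-0.02,0,0.22,70],[-0.22,-0.03,0,0.34,70],[-0.3,-0.04,0,0.46,70],[-0.38,-0.055,0,0.6,70],[-0.46,-0.07,0,0.72,70],[-0.54,-0.08,0,0.84,70],[-0.63,-0.09,0,0.97,70]])

```text
t: 58.32
tcp_pos: [0.5355, 0.0358, 0.2555]
tool_rot: [0.848, 0.53, 0.0, -0.0]
force: [0.5, -0.6, -0.3]
finger_gap: 0.698
```

Run:
```python
from h import *
plan([.4828,-.4012,.2],-98.5)
```

```text
t 58.32 tcp [535.5  35.8 255.5] yaw -26.0 q6 0.31 F [ 0.5 -0.6 -0.3] gap 0.698
delta units [-1.0398  0.3606  0.1385] twist 2.531 | alt twist -3.752
```

Request:
move_arm(deltas=[[-0.09,0.03,0,0.12,70],[-0.17,0.06,0,0.24,70],[-0.25,0.09,0,0.36,70],[-0.33,0.115,0,0.48,70],[-0.41,0.14,0,0.6,70],[-0.5,0.17,0,0.72,70],[-0.58,0.2,0,0.84,70],[-0.66,0.23,0,0.97,70]])

```text
t: 58.98
tcp_pos: [0.5031, -0.2427, 0.2555]
tool_rot: [0.951, 0.31, 0.0, 0.0]
force: [0.6, 1.0, -0.3]
finger_gap: 0.7
```

Run:
```python
from h import *
plan([.4828,-.4012,.2],-98.5)
```

```text
t 58.98 tcp [ 503.1 -242.7  255.5] yaw -53.86 q6 0.29 F [ 0.6  1.  -0.3] gap 0.7
delta units [-0.2748  0.2901  0.1389] twist 1.558 | alt twist -4.725
```

Request:
move_arm(deltas=[[-0.06,0.06,0,0.15,70],[-0.12,0.12,0,0.3,70],[-0.18,0.18,0,0.45,70],[-0.23,0.24,0,0.6,70],[-0.26,0.28,0,0.75,70],[-0.26,0.28,0,0.9,70],[-0.26,0.28,0,1.0,70],[-0.26,0.28,0,1.0,70]])

```text
t: 59.65
tcp_pos: [0.4859, -0.3933, 0.2551]
tool_rot: [0.998, 0.066, -0.0, -0.0]
force: [0.9, 0.1, 0.2]
finger_gap: 0.703
```

Request:
move_arm(deltas=[[0,0,0,0.2,70],[0,0,0,0.4,70],[0,0,0,0.55,70],[0,0,0,0.55,70],[0,0,0,0.55,70],[0,0,0,0.55,70],[0,0,0,0.55,70],[0,0,0,0.55,70]])

```text
t: 60.32
tcp_pos: [0.4863, -0.3927, 0.2554]
tool_rot: [0.998, -0.07, 0.0, 0.0]
force: [-0.8, 0.7, 0.2]
finger_gap: 0.697
```

Run:
```python
from h import *
snap('wrist','w30'); W,p=cloud('w30')
S=W.reshape(-1,3); C=p.reshape(-1,3).astype(int)
h=S[(S[:,2]>.074)&(S[:,2]<.09)&(S[:,0]>.5)&(S[:,0]<.58)&(abs(S[:,1]+.409)<.04)]; c,r=cv2.minEnclosingCircle((h[:,:2]*1000).astype(np.float32)); print('head',c,r,np.median(h[:,2]),len(h))
q=S[(S[:,2]>.0545)&(S[:,2]<.062)&(abs(S[:,1]+.395)<.05)&(S[:,0]<.52)&(S[:,0]>.42)]
print(len(q),cv2.minAreaRect((q[:,:2]*1000).astype(np.float32)),np.median(q[:,2]))
for x in np.arange(.42,.52,.02):
    t=q[abs(q[:,0]-x)<.006]
    if len(t): print(round(x,2),len(t),np.percentile(t[:,1],[2,98]).round(4))
plan([.4828,-.4012,.037],-98.5)
```

```text
head (536.0169677734375, -410.8801574707031) 21.985210418701172 0.07929907192755914 1719
1377 ((466.22796630859375, -400.05291748046875), (18.048521041870117, 95.10161590576172), 81.3407974243164) 0.05698900465176859
0.42 81 [-0.4019 -0.385 ]
0.44 161 [-0.4045 -0.3877]
0.46 175 [-0.4077 -0.3909]
0.48 183 [-0.4108 -0.394 ]
0.5 195 [-0.4137 -0.3971]
0.52 1 [-0.3989 -0.3989]
t 60.37 tcp [ 486.3 -392.7  255.4] yaw -98.01 q6 0.85 F [ 0.2 -0.   0.6] gap 0.701
delta units [-0.0057  0.0222  0.5459] twist 0.017 | alt twist -6.266
```

View pics/w30.png

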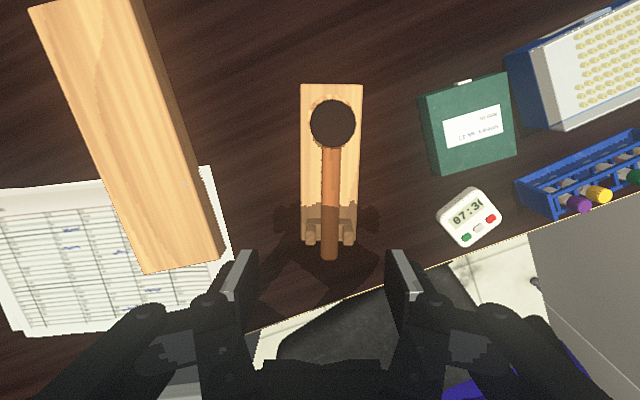

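Mallet head at px (333,122), handle down the picture, free between head and fork. I'll grip it 58 mm from the head.

Run:
```python
from h import *
plan([.4785,-.4029,.037],-98.5)
```

```text
t 60.37 tcp [ 486.3 -392.7  255.4] yaw -98.01 q6 0.85 F [ 0.2 -0.   0.6] gap 0.701
delta units [-0.0157  0.0279  0.5459] twist 0.017 | alt twist -6.266
```

Request:
move_arm(deltas=[[-0.005,0.01,0.06,0.017,70],[-0.01,0.02,0.15,0.017,70],[-0.016,0.028,0.24,0.017,70],[-0.016,0.028,0.33,0.017,60],[-0.016,0.028,0.4,0.017,60],[-0.016,0.028,0.45,0.017,60],[-0.016,0.028,0.48,0.017,60],[-0.016,0.028,0.48,0.017,60]])

```text
t: 61.03
tcp_pos: [0.4771, -0.4016, 0.0605]
tool_rot: [0.997, -0.074, -0.002, -0.002]
force: [0.2, 0.1, 0.0]
finger_gap: 0.601
```

Run:
```python
from h import *
plan([.4785,-.4029,.037],-98.5); snap('wrist','w31')
```

```text
t 61.03 tcp [ 477.1 -401.6   60.5] yaw -98.54 q6 0.84 F [0.2 0.1 0. ] gap 0.601
delta units [0.0041 0.0029 0.0587] twist -0.002 | alt twist 6.282
```

View pics/w31.png

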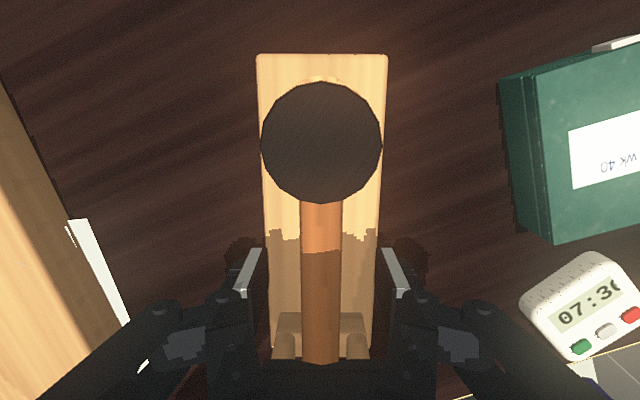

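Centred: handle at px 321, fingers either side at 255 and 390. Going down and closing.

Request:
move_arm(deltas=[[0,0,0.03,0,60],[0,0,0.05,0,60],[0,0,0.057,0,60],[0,0,0.057,0,60],[0,0,0.057,0,60],[0,0,0.057,0,60],[0,0,0.057,0,40],[0,0,0.057,0,30]], force=120)

```text
t: 61.75
tcp_pos: [0.4786, -0.4032, 0.041]
tool_rot: [0.997, -0.075, 0.0, 0.0]
force: [-0.2, 0.0, 0.3]
finger_gap: 0.329
```

Request:
move_arm(deltas=[[0,0,0,0,15],[0,0,0,0,10],[0,0,0,0,10],[0,0,0,0,10],[0,0,0,0,10],[0,0,0,0,10],[0,0,0,0,10],[0,0,0,0,10]])

```text
t: 62.42
tcp_pos: [0.4785, -0.4031, 0.0413]
tool_rot: [0.997, -0.074, 0.0, 0.0]
force: [-0.3, 0.3, 5.4]
finger_gap: 0.209
```

Run:
```python
from h import *
st(); snap('wrist','w32')
```

```text
t 62.42 tcp [ 478.5 -403.1   41.3] yaw -98.53 q [-0.88  0.8   1.56 -0.    0.78  0.84] F [-0.3  0.3  5.4] T [0.21 0.03 0.12] gap 0.209
```

View pics/w32.png

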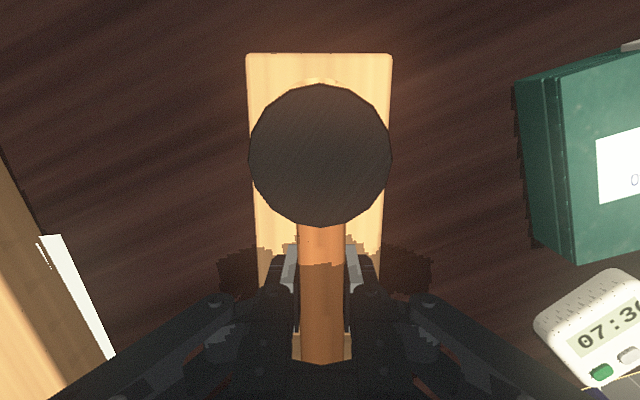

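Gripped (gap 0.209). Lifting straight up.

Request:
move_arm(deltas=[[0,0,-0.02,0,10],[0,0,-0.05,0,10],[0,0,-0.09,0,10],[0,0,-0.14,0,10],[0,0,-0.2,0,10],[0,0,-0.26,0,10],[0,0,-0.32,0,10],[0,0,-0.36,0,10]])

```text
t: 63.13
tcp_pos: [0.4788, -0.4035, 0.1876]
tool_rot: [0.997, -0.075, 0.001, 0.001]
force: [0.1, -1.4, -2.8]
finger_gap: 0.21
```

Run:
```python
from h import *
st(); snap('wrist','w33'); plan([*jig(-91,0),.175],6.37)
```

```text
t 63.13 tcp [ 478.8 -403.5  187.6] yaw -98.55 q [-0.88  0.59  1.48 -0.    1.06  0.84] F [ 0.1 -1.4 -2.8] T [0.   0.04 0.  ] gap 0.21
t 63.18 tcp [ 480.  -404.8  190.4] yaw -98.55 q6 0.84 F [ 1.1 -1.5  0.2] gap 0.21
delta units [ 0.0296 -1.4446  0.0304] twist 2.621 | alt twist -3.662
```

View pics/w33.png

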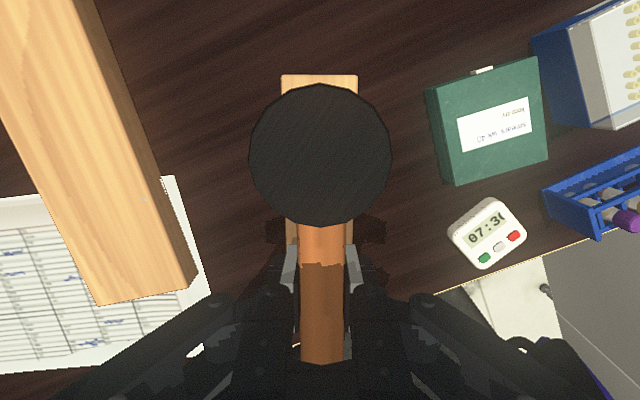

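Request:
move_arm(deltas=[[0,-0.04,0,-0.08,10],[0.005,-0.1,0,-0.18,10],[0.01,-0.17,0,-0.3,10],[0.01,-0.25,0,-0.42,10],[0.01,-0.33,0,-0.55,10],[0.01,-0.41,0,-0.68,10],[0.01,-0.48,0,-0.81,10],[0.01,-0.55,0,-0.94,10]])

```text
t: 63.85
tcp_pos: [0.5137, -0.183, 0.1833]
tool_rot: [0.987, 0.162, -0.001, -0.001]
force: [0.1, 0.4, -2.5]
finger_gap: 0.214
```

Run:
```python
from h import *
plan([*jig(-91,0),.175],6.37)
```

```text
t 63.85 tcp [ 513.7 -183.   183.3] yaw -71.35 q6 0.7 F [ 0.1  0.4 -2.5] gap 0.214
delta units [ 0.4295 -0.7726  0.022 ] twist -2.713 | alt twist 3.57
```

Request:
move_arm(deltas=[[0.04,-0.07,0,-0.12,10],[0.08,-0.14,0,-0.24,10],[0.12,-0.21,0,-0.36,10],[0.16,-0.28,0,-0.48,10],[0.2,-0.35,0,-0.6,10],[0.23,-0.42,0,-0.72,10],[0.26,-0.48,0,-0.84,10],[0.28,-0.52,0,-0.95,10]])

```text
t: 64.52
tcp_pos: [0.5538, 0.0502, 0.1832]
tool_rot: [0.921, 0.39, -0.001, -0.001]
force: [-0.5, -0.2, -2.9]
finger_gap: 0.213
```

Run:
```python
from h import *
plan([*jig(-91,0),.175],6.37)
```

```text
t 64.52 tcp [553.8  50.2 183.2] yaw -44.06 q6 0.66 F [-0.5 -0.2 -2.9] gap 0.213
delta units [ 0.2473 -0.1563  0.0207] twist -1.76 | alt twist 4.523
```

Request:
move_arm(deltas=[[0.02,-0.01,0,-0.15,10],[0.04,-0.02,0,-0.3,10],[0.06,-0.03,0,-0.45,10],[0.08,-0.04,0,-0.6,10],[0.1,-0.05,0,-0.75,10],[0.11,-0.06,0,-0.9,10],[0.12,-0.07,0,-1.0,10],[0.12,-0.07,0,-1.0,10]])

```text
t: 65.18
tcp_pos: [0.5675, 0.1022, 0.1832]
tool_rot: [0.796, 0.605, -0.001, -0.001]
force: [0.0, 0.1, -2.1]
finger_gap: 0.211
```

Run:
```python
from h import *
plan([*jig(-91,0),.175],6.37)
```

```text
t 65.18 tcp [567.5 102.2 183.2] yaw -15.58 q6 0.26 F [ 0.   0.1 -2.1] gap 0.211
delta units [ 0.1576 -0.0175  0.0204] twist -0.766 | alt twist 5.517
```

Request:
move_arm(deltas=[[0.01,0,0,-0.15,10],[0.02,0,0,-0.3,10],[0.04,-0.005,0,-0.45,10],[0.07,-0.01,0,-0.6,10],[0.1,-0.012,0,-0.766,10],[0.13,-0.015,0,-0.766,10],[0.15,-0.0175,0,-0.766,10],[0.157,-0.0175,0,-0.766,10]])

```text
t: 65.85
tcp_pos: [0.5792, 0.1642, 0.1841]
tool_rot: [0.668, 0.744, -0.0, -0.0]
force: [-0.1, -0.1, -2.6]
finger_gap: 0.208
```

Run:
```python
from h import *
snap('wrist','w34');snap('scene','s34');plan([*jig(-91,0),.14],6.37)
cv2.imwrite('pics/s34b.png',cv2.resize(cv2.imread('pics/s34.png')[110:220,195:340],None,fx=5,fy=5,interpolation=cv2.INTER_CUBIC))
```

```text
t 65.95 tcp [579.4 163.4 184.3] yaw 6.18 q6 -0.02 F [-0.3  0.5 -2.1] gap 0.212
delta units [ 0.004  -0.0041  0.1107] twist -0.007 | alt twist 6.277
```

View pics/w34.png

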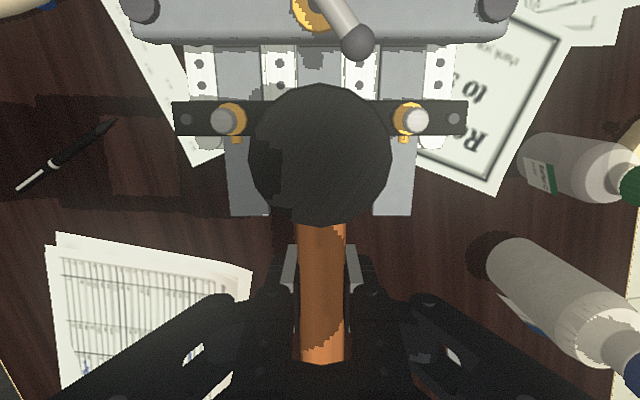

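View pics/s34b.png

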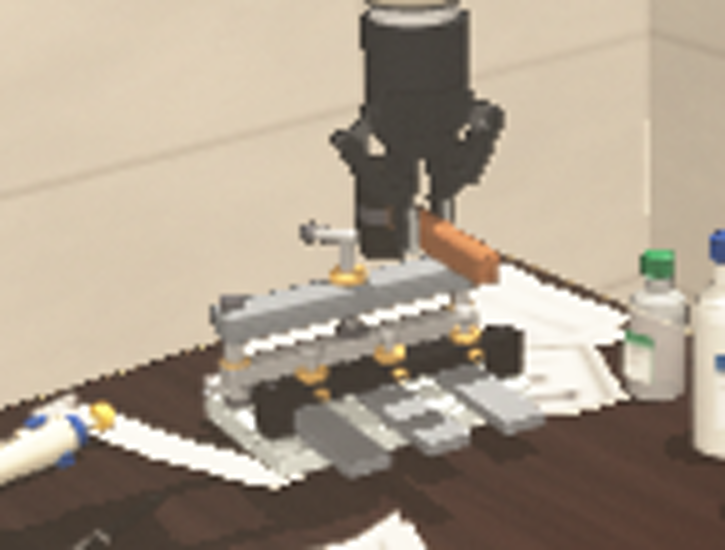

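The mallet head is over pin 1, centred between pin 2 (px 228,120) and pin 0 (412,118). Lowering it close.

Request:
move_arm(deltas=[[0.004,-0.002,0.03,0,10],[0.004,-0.003,0.07,0,10],[0.004,-0.003,0.11,0,10],[0.004,-0.003,0.13,0,10],[0.004,-0.003,0.13,0,10],[0.004,-0.003,0.13,0,10],[0.004,-0.003,0.13,0,10],[0.004,-0.003,0.13,0,10]])

```text
t: 66.62
tcp_pos: [0.5791, 0.1643, 0.1336]
tool_rot: [0.668, 0.744, 0.001, 0.001]
force: [-0.4, -0.4, -1.8]
finger_gap: 0.211
```

Run:
```python
from h import *
st();plan([*jig(-91,0),.1113],6.37)
```

```text
t 66.62 tcp [579.1 164.3 133.6] yaw 6.17 q [ 0.09  0.63  1.59 -0.    0.92 -0.02] F [-0.4 -0.4 -1.8] T [-0.07  0.01  0.02] gap 0.211
t 66.62 tcp [579.1 164.3 133.6] yaw 6.17 q6 -0.02 F [-0.4 -0.4 -1.8] gap 0.211
delta units [ 0.0016 -0.0038  0.0558] twist -0.007 | alt twist 6.276
```

Request:
move_arm(deltas=[[0,-0.002,0.015,0,10],[0,-0.003,0.035,0,10],[0,-0.003,0.055,0,10],[0,-0.003,0.065,0,10],[0,-0.003,0.067,0,10],[0,-0.003,0.067,0,10],[0,-0.003,0.067,0,10],[0,-0.003,0.067,0,10]])

```text
t: 67.28
tcp_pos: [0.5793, 0.1636, 0.1093]
tool_rot: [0.668, 0.744, 0.002, 0.002]
force: [-2.0, -5.5, 17.8]
finger_gap: 0.213
```

Run:
```python
from h import *
st();plan([*jig(-91,0),.1113],6.37)
```

```text
t 67.28 tcp [579.3 163.6 109.3] yaw 6.2 q [ 0.09  0.67  1.6  -0.    0.86 -0.02] F [-2.  -5.5 17.8] T [0.08 0.58 0.15] gap 0.213
t 67.28 tcp [579.3 163.6 109.3] yaw 6.2 q6 -0.02 F [-2.  -5.5 17.8] gap 0.213
delta units [ 0.0035 -0.0037 -0.0049] twist -0.006 | alt twist 6.277
```

17.8 N with the face nominally at 78 mm. Lifting and moving over to pin 0, then checking pin 1.

Request:
move_arm(deltas=[[0,0,-0.03,0,10],[0,0,-0.08,0,10],[0,0,-0.13,0,10],[0,0.02,-0.15,0,10],[0,0.06,-0.15,0,10],[0,0.11,-0.15,0,10],[0,0.15,-0.15,0,10],[0,0.162,-0.15,0,10]])

```text
t: 67.95
tcp_pos: [0.6439, 0.1714, 0.1656]
tool_rot: [0.668, 0.744, 0.001, 0.001]
force: [-0.4, -0.3, -2.6]
finger_gap: 0.211
```

```bash
cat >> h.py <<'E'
def pins(n):
    W,p=cloud(n); d=W[...,:2]-JO; X=d@JX*1000; Y=d@JY*1000
    for k,y in enumerate((-66,0,66)):
        m=(np.hypot(X+30,Y-y)<7)&(W[...,2]>.06)&(W[...,2]<.1)
        print('pin',k,m.sum(),np.percentile(W[m][:,2],[50,90]).round(4) if m.sum()>10 else '')
E
python3 - <<'E'
from h import *
snap('wrist','w35');pins('w34');pins('w35');plan([*jig(-91,-66),.134],6.37)
E
```

```text
pin 0 357 [0.0919 0.0928]
pin 1 0 
pin 2 399 [0.0918 0.0928]
pin 0 0 
pin 1 372 [0.0797 0.0807]
pin 2 623 [0.0913 0.0925]
t 68.0 tcp [643.3 171.3 165.3] yaw 6.18 q6 -0.02 F [ 0.8  0.5 -2.3] gap 0.208
delta units [ 0.002  -0.0002  0.0783] twist -0.007 | alt twist 6.276
```

View pics/w35.png

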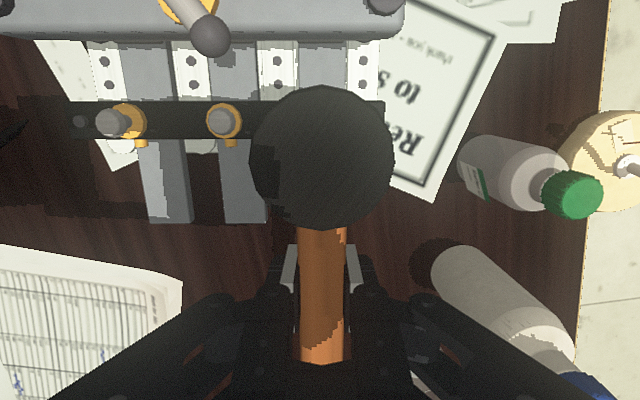

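Pin 1 is fully down: top at 79.7 mm against 91.8 before. Pin 0 next.

Request:
move_arm(deltas=[[0.002,0,0.02,0,10],[0.002,0,0.05,0,10],[0.002,0,0.07,0,10],[0.002,0,0.078,0,10],[0.002,0,0.078,0,10],[0.002,0,0.078,0,10],[0.002,0,0.078,0,10],[0.002,0,0.078,0,10]])

```text
t: 68.67
tcp_pos: [0.6418, 0.1721, 0.1351]
tool_rot: [0.668, 0.744, 0.0, 0.0]
force: [-0.1, 0.2, -2.0]
finger_gap: 0.216
```

Run:
```python
from h import *
st();plan([*jig(-91,-66),.1113],6.37)
```

```text
t 68.67 tcp [641.8 172.1 135.1] yaw 6.19 q [ 0.09  0.7   1.42  0.    1.02 -0.01] F [-0.1  0.2 -2. ] T [-0.07  0.01 -0.02] gap 0.216
t 68.67 tcp [641.8 172.1 135.1] yaw 6.19 q6 -0.01 F [-0.1  0.2 -2. ] gap 0.216
delta units [-0.0003  0.0035  0.0596] twist -0.006 | alt twist 6.277
```

Request:
move_arm(deltas=[[0,0,0.015,0,10],[0,0,0.035,0,10],[0,0,0.055,0,10],[0,0,0.065,0,10],[0,0,0.069,0,10],[0,0,0.069,0,10],[0,0,0.069,0,10],[0,0,0.069,0,10]])

```text
t: 69.33
tcp_pos: [0.6427, 0.1718, 0.1096]
tool_rot: [0.668, 0.744, 0.001, 0.001]
force: [-2.2, -2.6, 11.8]
finger_gap: 0.209
```

Run:
```python
from h import *
st();plan([*jig(-91,-66),.1113],6.37)
```

```text
t 69.33 tcp [642.7 171.8 109.6] yaw 6.18 q [ 0.09  0.74  1.43  0.    0.97 -0.01] F [-2.2 -2.6 11.8] T [0.2  0.53 0.19] gap 0.209
t 69.33 tcp [642.7 171.8 109.6] yaw 6.18 q6 -0.01 F [-2.2 -2.6 11.8] gap 0.209
delta units [ 0.0006  0.0014 -0.0042] twist -0.007 | alt twist 6.277
```

Request:
move_arm(deltas=[[0,0,0.006,0,10],[0,0,0.012,0,10],[0,0,0.012,0,10],[0,0,0.012,0,10],[0,0,0,0,10],[0,0,-0.05,0,10],[0,0,-0.11,0,10],[0,0,-0.14,0,10]])

```text
t: 70.0
tcp_pos: [0.6422, 0.1722, 0.1645]
tool_rot: [0.668, 0.744, 0.001, 0.001]
force: [1.3, 0.1, -1.6]
finger_gap: 0.212
```

Request:
move_arm(deltas=[[0,-0.03,-0.01,0,10],[0,-0.08,-0.01,0,10],[0,-0.15,-0.01,0,10],[0,-0.22,-0.01,0,10],[0,-0.28,-0.01,0,10],[0,-0.32,-0.01,0,10],[0,-0.329,-0.01,0,10],[0,-0.329,-0.01,0,10]])

```text
t: 70.67
tcp_pos: [0.5096, 0.158, 0.1667]
tool_rot: [0.668, 0.744, -0.0, -0.0]
force: [1.3, -0.3, -3.0]
finger_gap: 0.212
```

Run:
```python
from h import *
snap('wrist','w36');pins('w36');plan([*jig(-91,66),.134],6.37)
```

```text
pin 0 348 [0.0798 0.0807]
pin 1 352 [0.0798 0.0807]
pin 2 0 
t 70.72 tcp [511.5 158.  167. ] yaw 6.19 q6 -0.02 F [ 1.2 -0.2 -1.9] gap 0.209
delta units [-0.0014  0.0011  0.0825] twist -0.006 | alt twist 6.277
```

View pics/w36.png

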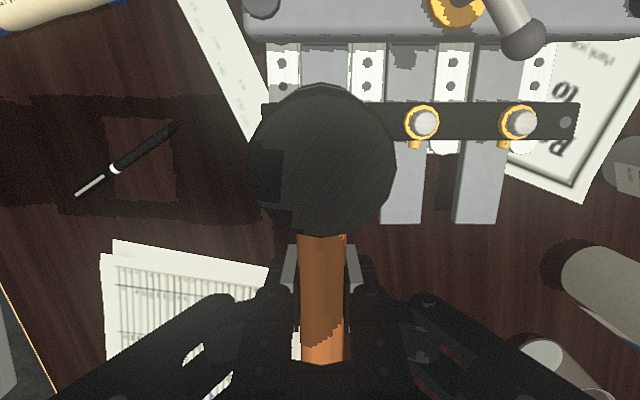

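Pins 0 and 1 are fully down (79.8 mm). Now pin 2.

Request:
move_arm(deltas=[[0,0.001,0.02,0,10],[0,0.001,0.05,0,10],[0,0.001,0.07,0,10],[0,0.001,0.082,0,10],[0,0.001,0.082,0,10],[0,0.001,0.082,0,10],[0,0.001,0.082,0,10],[0,0.001,0.082,0,10]])

```text
t: 71.38
tcp_pos: [0.5115, 0.158, 0.1345]
tool_rot: [0.668, 0.744, 0.0, 0.0]
force: [-0.4, 0.3, -2.4]
finger_gap: 0.208
```

Run:
```python
from h import *
st();plan([*jig(-91,66),.1113],6.37)
```

```text
t 71.38 tcp [511.5 158.  134.5] yaw 6.19 q [ 0.09  0.56  1.76  0.    0.82 -0.02] F [-0.4  0.3 -2.4] T [-0.08 -0.01 -0.01] gap 0.208
t 71.38 tcp [511.5 158.  134.5] yaw 6.19 q6 -0.02 F [-0.4  0.3 -2.4] gap 0.208
delta units [-0.0014  0.0012  0.0581] twist -0.006 | alt twist 6.277
```

Request:
move_arm(deltas=[[0,0,0.015,0,10],[0,0,0.035,0,10],[0,0,0.055,0,10],[0,0,0.065,0,10],[0,0,0.072,0,10],[0,0,0.077,0,10],[0,0,0.077,0,10],[0,0,0.077,0,10]])

```text
t: 72.05
tcp_pos: [0.512, 0.1569, 0.1053]
tool_rot: [0.668, 0.745, 0.0, 0.001]
force: [-2.1, -5.7, 16.4]
finger_gap: 0.209
```

Run:
```python
from h import *
st();plan([*jig(-91,66),.1113],6.37)
```

```text
t 72.05 tcp [512.  156.9 105.3] yaw 6.23 q [ 0.09  0.61  1.77 -0.    0.75 -0.02] F [-2.1 -5.7 16.4] T [-0.31  0.51  0.22] gap 0.209
t 72.05 tcp [512.  156.9 105.3] yaw 6.23 q6 -0.02 F [-2.1 -5.7 16.4] gap 0.209
delta units [ 0.0014  0.0002 -0.0151] twist -0.005 | alt twist 6.278
```

Request:
move_arm(deltas=[[0,0,-0.01,0,10],[0,0,-0.04,0,10],[0,0,-0.09,0,10],[0,0,-0.14,0,10],[-0.03,0,-0.17,0,10],[-0.08,0,-0.17,0,10],[-0.14,0,-0.17,0,10],[-0.2,0,-0.17,0,10]])

```text
t: 72.72
tcp_pos: [0.5192, 0.078, 0.1709]
tool_rot: [0.667, 0.745, -0.0, -0.0]
force: [0.4, 0.9, -3.2]
finger_gap: 0.212
```

Run:
```python
from h import *
snap('wrist','w37');pins('w37');snap('top','top37');pins('top37');plan([.4785,-.4031,.16],-98.53)
```

```text
pin 0 0 
pin 1 0 
pin 2 0 
pin 0 28 [0.0795 0.0813]
pin 1 0 
pin 2 0 
t 72.82 tcp [520.1  75.7 170.7] yaw 6.0 q6 -0.17 F [ 1.1  0.5 -2.5] gap 0.211
delta units [-1.1795 -0.2287  0.0281] twist -2.634 | alt twist 3.649
```

View pics/w37.png

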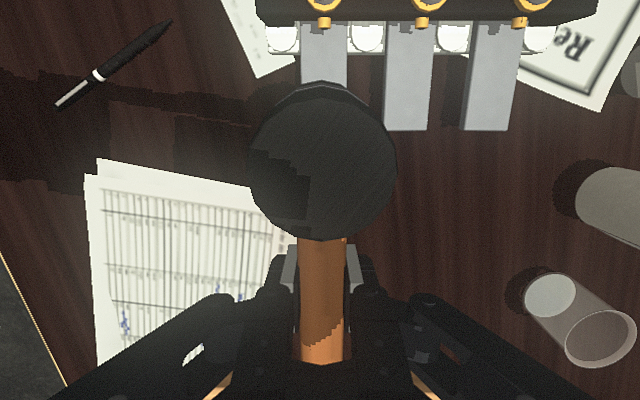

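Pin 2's result isn't visible from here, and the mallet may have tilted slightly in the grip. I'll check both.

Run:
```python
from h import *
snap('scene','s37'); W,p=cloud('s37'); 
d=W[...,:2]-JO; X=d@JX*1000; Y=d@JY*1000
for k,y in enumerate((-66,0,66)):
    m=(np.hypot(X+30,Y-y)<11)&(W[...,2]>.07)&(W[...,2]<.1); print(k,m.sum(),np.percentile(W[m][:,2],[50,95]) if m.sum() else '')
cv2.imwrite('pics/s37b.png',cv2.resize(cv2.imread('pics/s37.png')[110:220,195:340],None,fx=5,fy=5,interpolation=cv2.INTER_CUBIC))
# mallet head top plane in tool frame
for n in('w33','w37'):
    W,p=cloud(n); P=np.load(f'pics/{n}.npz')['pose']
    # camera frame -> fit plane in camera frame
    C=p.astype(int); Wc=(W-P[:3,3])@P[:3,:3]
    v,u=np.mgrid[:400,:640]; m=(np.hypot(u-320,v-(155 if n=='w33' else 158))<55)&(C.max(-1)<90)
    S=Wc[m]; A=np.c_[S[:,:2],np.ones(len(S))]; med=np.median(S[:,2]); k=abs(S[:,2]-med)<.02; c=np.linalg.lstsq(A[k],S[k,2],rcond=None)[0]; print(n,k.sum(),c, np.degrees(np.arctan(c[:2])))
```

```text
0 11 [0.0793958  0.08326823]
1 9 [0.07644164 0.08224439]
2 12 [0.07991034 0.0852882 ]
w33 0 [0. 0. 0.] [0. 0.]
w37 0 [0. 0. 0.] [0. 0.]
```

View pics/s37b.png

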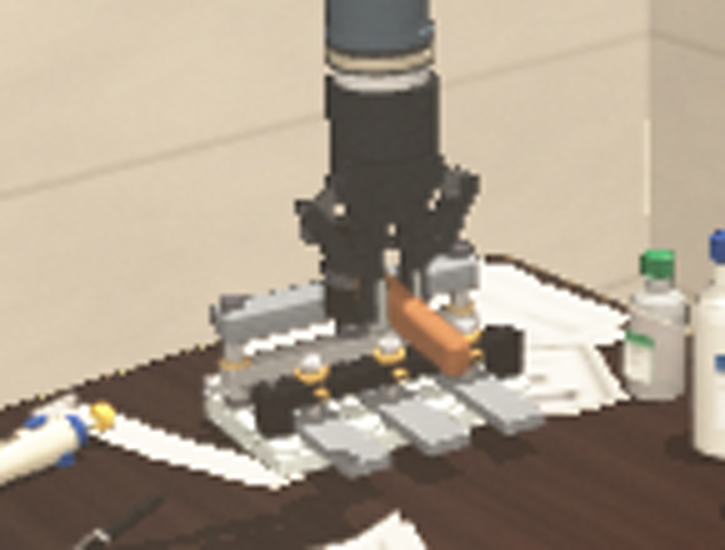

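Request:
move_arm(deltas=[[0.01,0.03,-0.02,0,10],[0.03,0.07,-0.05,0,10],[0.06,0.11,-0.07,0,10],[0.1,0.14,-0.08,0,10],[0.13,0.165,-0.08,0,10],[0.14,0.165,-0.08,0,10],[0.14,0.165,-0.08,0,10],[0.14,0.165,-0.08,0,10]])

```text
t: 73.53
tcp_pos: [0.5775, 0.1416, 0.2023]
tool_rot: [0.667, 0.745, -0.001, -0.001]
force: [-0.2, -0.6, -2.0]
finger_gap: 0.212
```

Run:
```python
from h import *
snap('wrist','w38');pins('w38');plan([.4785,-.4031,.16],-98.53)
W,p=cloud('w38'); m=(W[...,2]>.031)&(W[...,2]<.038)&(W[...,1]<.35); S=W[m];d=S[:,:2]-JO;J=np.c_[d@JX,d@JY]*1000
for y in(-66,0,66):
  q=J[(abs(J[:,1]-y)<30)&(J[:,0]<-45)];print('bar rear',np.percentile(q[:,0],.5) if len(q)>30 else len(q))
```

```text
pin 0 289 [0.0798 0.0807]
pin 1 43 [0.0796 0.0806]
pin 2 294 [0.0797 0.0807]
t 73.58 tcp [577.7 141.1 202.5] yaw 6.22 q6 -0.06 F [ 0.8 -0.4 -2.2] gap 0.211
delta units [-1.3257 -0.3938  0.1076] twist -2.627 | alt twist 3.657
bar rear -119.35499975290203
bar rear 0
bar rear -118.95256393245374
```

View pics/w38.png

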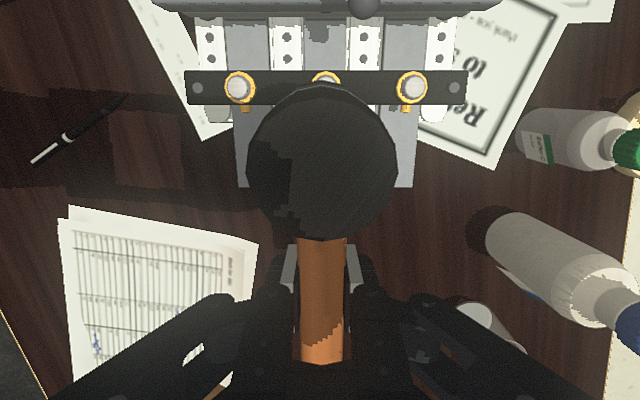

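All three pins are fully down (~79.7 mm). Taking the mallet back to its stand.

Request:
move_arm(deltas=[[-0.04,-0.01,0,0.08,10],[-0.09,-0.03,0,0.18,10],[-0.15,-0.045,0,0.3,10],[-0.22,-0.065,0,0.42,10],[-0.29,-0.085,0,0.55,10],[-0.36,-0.107,0,0.68,10],[-0.43,-0.128,0,0.81,10],[-0.5,-0.15,0,0.94,10]])

```text
t: 74.25
tcp_pos: [0.5396, -0.0659, 0.2032]
tool_rot: [0.824, 0.567, -0.0, -0.0]
force: [0.5, -0.6, -2.1]
finger_gap: 0.209
```

Run:
```python
from h import *
plan([.4785,-.4031,.16],-98.53)
```

```text
t 74.25 tcp [539.6 -65.9 203.2] yaw -20.98 q6 0.04 F [ 0.5 -0.6 -2.1] gap 0.209
delta units [-0.8418  0.1593  0.108 ] twist 2.707 | alt twist -3.576
```

Request:
move_arm(deltas=[[-0.06,0.01,0,0.12,10],[-0.13,0.025,0,0.24,10],[-0.2,0.04,0,0.36,10],[-0.27,0.05,0,0.48,10],[-0.34,0.065,0,0.6,10],[-0.41,0.08,0,0.72,10],[-0.47,0.09,0,0.84,10],[-0.52,0.1,0,0.95,10]])

```text
t: 74.92
tcp_pos: [0.5031, -0.275, 0.2032]
tool_rot: [0.934, 0.356, -0.0, -0.0]
force: [0.5, -0.8, -2.5]
finger_gap: 0.212
```

Run:
```python
from h import *
plan([.4785,-.4031,.16],-98.53)
```

```text
t 74.92 tcp [ 503.1 -275.   203.2] yaw -48.25 q6 0.15 F [ 0.5 -0.8 -2.5] gap 0.212
delta units [-0.2591  0.1981  0.1079] twist 1.755 | alt twist -4.528
```

Request:
move_arm(deltas=[[-0.05,0.04,0,0.12,10],[-0.1,0.08,0,0.25,10],[-0.15,0.12,0,0.4,10],[-0.2,0.155,0,0.55,10],[-0.24,0.18,0,0.7,10],[-0.25,0.19,0,0.85,10],[-0.25,0.19,0,0.95,10],[-0.25,0.19,0,0.95,10]])

```text
t: 75.58
tcp_pos: [0.4799, -0.3969, 0.2028]
tool_rot: [0.992, 0.127, -0.001, -0.001]
force: [-0.0, 0.2, -2.4]
finger_gap: 0.214
```

Request:
move_arm(deltas=[[0,0,0,0.15,10],[0,0,0,0.3,10],[0,0,0,0.45,10],[0,0,0,0.6,10],[0,0,0,0.75,10],[0,0,0,0.8,10],[0,0,0,0.8,10],[0,0,0,0.8,10]])

```text
t: 76.25
tcp_pos: [0.4811, -0.3959, 0.2032]
tool_rot: [0.998, -0.07, -0.0, -0.0]
force: [-0.5, -0.4, -2.4]
finger_gap: 0.216
```

Run:
```python
from h import *
plan([.4785,-.4031,.08],-98.53)
```

```text
t 76.25 tcp [ 481.1 -395.9  203.2] yaw -97.98 q6 0.84 F [-0.5 -0.4 -2.4] gap 0.216
delta units [-0.0037  0.019   0.3081] twist 0.019 | alt twist -6.264
```

Request:
move_arm(deltas=[[-0.003,0.01,0.03,0.01,10],[-0.004,0.019,0.08,0.019,10],[-0.004,0.019,0.14,0.019,10],[-0.004,0.019,0.2,0.019,10],[-0.004,0.019,0.25,0.019,10],[-0.004,0.019,0.29,0.019,10],[-0.004,0.019,0.308,0.019,10],[-0.004,0.019,0.308,0.019,10]])

```text
t: 76.92
tcp_pos: [0.4775, -0.4024, 0.0775]
tool_rot: [0.997, -0.075, -0.002, -0.002]
force: [-0.6, 0.5, -2.3]
finger_gap: 0.212
```

Run:
```python
from h import *
plan([.4785,-.4031,.0413],-98.53); snap('wrist','w40')
```

```text
t 76.92 tcp [ 477.5 -402.4   77.5] yaw -98.62 q6 0.84 F [-0.6  0.5 -2.3] gap 0.212
delta units [0.003  0.0016 0.0904] twist -0.003 | alt twist 6.28
```

View pics/w40.png

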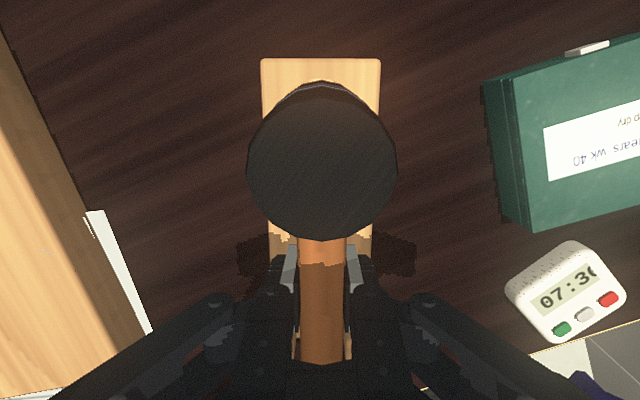

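The mallet is above its stand, nose slightly up. Lowering gently.

Request:
move_arm(deltas=[[0,0,0.015,0,10],[0,0,0.03,0,10],[0,0,0.045,0,10],[0,0,0.06,0,10],[0,0,0.07,0,10],[0,0,0.08,0,10],[0,0,0.08,0,10],[0,0,0.08,0,10]])

```text
t: 77.63
tcp_pos: [0.4788, -0.4034, 0.0483]
tool_rot: [0.997, -0.075, -0.0, -0.0]
force: [0.5, -0.3, -0.3]
finger_gap: 0.211
```

Run:
```python
from h import *
st();plan([.4785,-.4031,.0413],-98.53)
```

```text
t 77.63 tcp [ 478.8 -403.4   48.3] yaw -98.63 q [-0.88  0.79  1.56 -0.    0.8   0.84] F [ 0.5 -0.3 -0.3] T [ 0.06  0.28 -0.07] gap 0.211
t 77.63 tcp [ 478.8 -403.4   48.3] yaw -98.63 q6 0.84 F [ 0.5 -0.3 -0.3] gap 0.211
delta units [-0.0009 -0.0007  0.0176] twist -0.003 | alt twist 6.28
```

Request:
move_arm(deltas=[[0,0,0.003,0,10],[0,0,0.006,0,10],[0,0,0.009,0,10],[0,0,0.012,0,10],[0,0,0.015,0,10],[0,0,0.0175,0,10],[0,0,0.0175,0,10],[0,0,0.0175,0,10]], force=30)

```text
t: 78.3
tcp_pos: [0.4801, -0.4042, 0.0436]
tool_rot: [0.997, -0.075, 0.001, 0.001]
force: [1.7, 2.0, 10.9]
finger_gap: 0.216
```

Run:
```python
from h import *
st();snap('wrist','w41')
```

```text
t 78.3 tcp [ 480.1 -404.2   43.6] yaw -98.64 q [-0.88  0.79  1.56  0.    0.79  0.84] F [ 1.7  2.  10.9] T [ 0.46  0.83 -0.14] gap 0.216
```

View pics/w41.png

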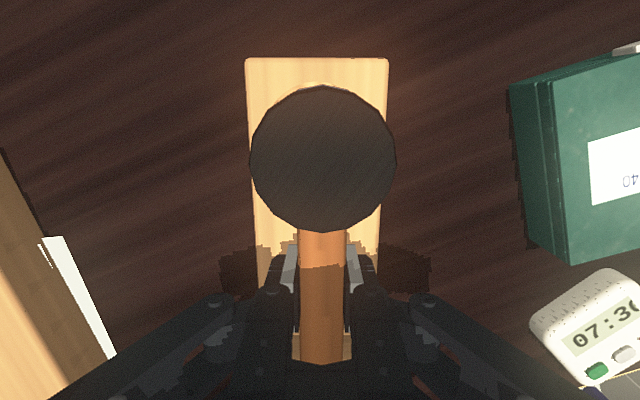

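Nearly level (head at px 322,158; it was 320,155 when I found it). Releasing gently.

Request:
move_arm(deltas=[[0,0,0,0,23],[0,0,0,0,25],[0,0,0,0,28],[0,0,0,0,33],[0,0,0,0,40],[0,0,0,0,50],[0,0,0,0,60],[0,0,0,0,60]])

```text
t: 79.02
tcp_pos: [0.4787, -0.4036, 0.041]
tool_rot: [0.997, -0.075, -0.0, -0.0]
force: [0.8, 0.1, 0.1]
finger_gap: 0.602
```

Request:
move_arm(deltas=[[0,0,-0.03,0,60],[0,0,-0.1,0,60],[0,0,-0.18,0,60],[0,0,-0.27,0,60],[0,0,-0.36,0,60],[0,0,-0.45,0,60],[0,0,-0.52,0,60],[0,0,-0.54,0,60]])

```text
t: 79.68
tcp_pos: [0.4806, -0.4055, 0.2641]
tool_rot: [0.997, -0.075, 0.004, 0.004]
force: [0.5, 0.0, 1.1]
finger_gap: 0.601
```

Run:
```python
from h import *
st();snap('wrist','w42'); snap('top','top42')
W,p=cloud('w42');S=W.reshape(-1,3)
h=S[(S[:,2]>.074)&(S[:,2]<.09)&(S[:,0]>.5)&(S[:,0]<.58)&(abs(S[:,1]+.409)<.04)]; c,r=cv2.minEnclosingCircle((h[:,:2]*1000).astype(np.float32)); print('head',c,r,np.percentile(h[:,2],[5,50,95]),len(h))
q=S[(S[:,2]>.0545)&(S[:,2]<.062)&(abs(S[:,1]+.395)<.05)&(S[:,0]<.52)&(S[:,0]>.42)]
print(len(q),cv2.minAreaRect((q[:,:2]*1000).astype(np.float32)),np.median(q[:,2]))
for x in np.arange(.42,.52,.02):
    t=q[abs(q[:,0]-x)<.006]
    if len(t): print(round(x,2),len(t),np.percentile(t[:,1],[2,98]).round(4),np.median(t[:,2]).round(4))
```

```text
t 79.68 tcp [ 480.6 -405.5  264.1] yaw -98.63 q [-0.88  0.51  1.41  0.    1.22  0.84] F [0.5 0.  1.1] T [-0.04  0.    0.01] gap 0.601
head (537.5249633789062, -413.53875732421875) 21.823972702026367 [0.07725262 0.07937515 0.0806676 ] 1644
1348 ((467.4986267089844, -402.8553771972656), (17.96007537841797, 95.8669662475586), 81.67083740234375) 0.05704778948916672
0.42 74 [-0.4044 -0.3884] 0.0572
0.44 157 [-0.4074 -0.3905] 0.057
0.46 166 [-0.4105 -0.3936] 0.057
0.48 181 [-0.4138 -0.3964] 0.0569
0.5 187 [-0.4163 -0.3991] 0.0571
0.52 8 [-0.4071 -0.4019] 0.0564
```

View pics/w42.png

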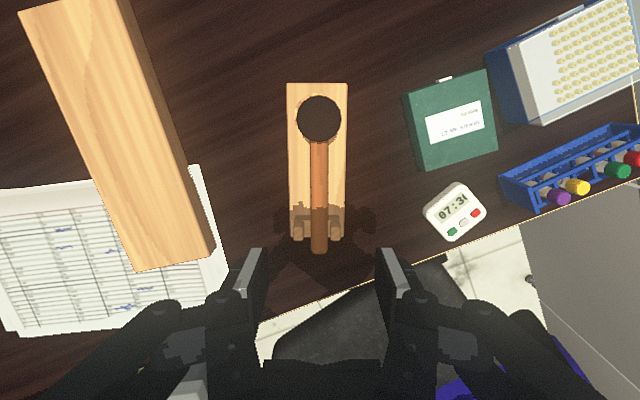

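View pics/top42.png

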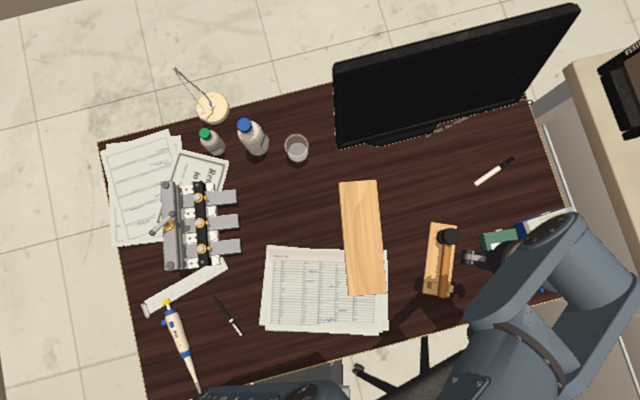

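Run:
```python
from h import *
snap('top','top43')
for n in('top0','top43'):
    W,p=cloud(n); S=W[225:300,415:465].reshape(-1,3)
    h=S[(S[:,2]>.076)&(S[:,2]<.09)]; c,r=cv2.minEnclosingCircle((h[:,:2]*1000).astype(np.float32)); print(n,'head',np.round(c,1),round(r,1),h[:,2].mean().round(4),np.round(h.mean(0),4))
    for k,b in dict(beaker=(280,130,312,165),tall=(232,112,272,160),short=(195,124,225,158)).items():
        q=W[b[1]:b[3],b[0]:b[2]].reshape(-1,3);q=q[q[:,2]>.04];print('  ',k,np.round(np.nanmedian(q,0),3))
pins('top43')
W,p=cloud('top43'); m=(W[...,2]>.029)&(W[...,2]<.039)&(W[...,1]<.35); S=W[m];d=S[:,:2]-JO;J=np.c_[d@JX,d@JY]*1000
for y in(-66,0,66):
  q=J[(abs(J[:,1]-y)<30)&(J[:,0]<-62)&(J[:,0]>-140)];print('bar rear',np.percentile(q[:,0],1),q[:,1].mean()-y, len(q))
d=np.hypot(*(np.moveaxis(W[...,:2],-1,0)-jig(35,0)[:,None,None])); S=W[(W[...,2]>.138)&(W[...,2]<.16)&(d<.045)]
r=cv2.fitLine((S[:,:2]*1000).astype(np.float32),cv2.DIST_HUBER,0,.01,.01).ravel();print('T',(np.degrees(np.arctan2(r[1],r[0]))-90)%180,np.median(S[:,2]))
# press bar: near jig x 35+-12 beyond bridge
```

```text
top0 head [ 538.3 -409.2] 21.5 0.0796 [ 0.5384 -0.4088  0.0796]
   beaker [ 0.787 -0.018  0.065]
   tall [0.786 0.088 0.123]
   short [0.785 0.201 0.083]
top43 head [ 539.6 -411.6] 21.7 0.0796 [ 0.5399 -0.4112  0.0796]
   beaker [ 0.786 -0.019  0.065]
   tall [0.786 0.088 0.122]
   short [0.785 0.201 0.083]
pin 0 25 [0.0793 0.0809]
pin 1 25 [0.0793 0.0808]
pin 2 27 [0.0789 0.0812]
bar rear -119.82271081450551 -1.5829324442668877 295
bar rear -119.52331398225908 -1.6591988201967744 296
bar rear -120.14369415207167 -2.0493443314462496 304
T 44.031647 0.14797528301591895
```

Run:
```python
from h import *
st(); print(manip.sign_off())
```

```text
t 79.83 tcp [ 478.7 -403.3  257.8] yaw -98.63 q [-0.88  0.51  1.41 -0.    1.21  0.84] F [-0.   0.7 -0.5] T [ 0.01 -0.02 -0.01] gap 0.599
the job is handed in; nothing more can be done
None
```

I finished the setup and handed it in at about 80 s: all three bars are loaded and clamped, and all three contact pins are down. How tight the clamp is now that the handle is released is inferred, not measured.

- **Bars:** Each bar touched its back stop with 5 to 9 N. The last check put their outer ends at jig x ≈ −120 mm, where a bar that is home should end.
- **Clamp:** I turned the T-handle clockwise until the torque reached about 0.49 N·m, roughly 0.37 over the running torque. Each time I let go, it sprang back to the same position, up to about 43° from the tightest point. It stayed there through the mallet work and the last check. The torque readings while tightening fit friction holding the pads pressed on the bars. The readings while easing off did not fit that model.
- **Pins:** I knocked down all three with the mallet and never pushed them with the gripper. Their tops went from about 92 mm to 80 mm, which is fully down.
- **Mallet:** It tilted a few degrees in the grip while I drove the last pin. It is back on its stand, level, with its handle in the fork, about 2–3 mm from where I found it.
- **Bystanders:** The beaker and both bottles are where they were, within 1 mm.

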